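# Pack the sheet-metal tools from the bench rest into the shadow tray

## Task

Pack up the four hand tools: take the mallet, the broad scraper, the tin snips and the adjustable spanner from the row on the wooden bench rest and lay each one in the foam cut-out that is shaped for it in the aluminium tray, head into the head end, so that all four lie flat, fully down in their cut-outs and are let go. Leave the little rivet jar and the oil tin, which stand between the rest and the tray, where they are.

Things in the scene. Friction and masses are not known exactly. Their poses are not given: they have to be found in the camera images.
- mallet_center (a point): Mallet on the rest: white nylon cylinder head (30 mm dia., 62 mm long, crosswise) on a pale flat-sided wooden handle 26 mm wide, 20 mm thick; 0.14 kg. Point: on the handle, half-way up, near the balance point: grip here. x runs to the head (x 60 to 90 mm, y -31 to 31), handle end x = -130 mm; y across, z up. The head hangs 5 mm below the handle's flat underside.
- scraper_center (a point): Broad scraper on the rest: dark wooden handle 26 mm wide, 20 mm thick, brass rivets and ferrule, thin flat steel blade widening to 56 mm; 0.10 kg. Point: on the handle, half-way up (10 mm above its flat underside), 18 mm behind the balance point: grip here. x runs to the blade; handle x -75 to 54 mm, blade 54 to 120 mm; y across, z up.
- snips_center (a point): Tin snips on the rest, closed and rigid: slim steel blades, flat-sided steel joint 28 mm wide, 12 mm thick, two red handles bowed to 60 mm overall; 0.30 kg. Point: middle of the joint (x -20 to 22 mm), half-way up, near the balance point: grip here across y. x runs to the blade tips (x = 103 mm), handle ends x = -115 mm; z up.
- spanner_center (a point): Plain steel adjustable spanner on the rest: straight handle 22 mm wide, 12 mm thick, hanging hole at its end, open-jawed head 46 mm wide, 14 mm thick; 0.26 kg. Point: on the handle, 6 mm above the flat underside, near the balance point: grip here across y. x runs to the jaws; head x 45 to 95 mm, y -26 to 20, handle end x = -125 mm; z up.
- pocket_mallet_seat (a point): Insert with the mallet's cut-out: slot with a crosswise hole (42 x 74 mm) for the head. One of four inserts (274 x 81 mm, black foam, yellow floors) side by side, 82 mm apart, in any order, in a fixed aluminium tray, rim 40 mm above the table. Point: where the mallet's point comes when it lies home, 28 mm above the table; its axes (x to the head end, z up) then match the mallet's.
- pocket_scraper_seat (a point): Insert with the scraper's cut-out: short slot widening to a rectangle 82 x 68 mm for the blade. Point: where the scraper's point comes when it lies home, 28 mm above the table; axes (x to the blade end, z up) then match. All inserts: foam top 36 mm above the table, the floor that carries the tool 18 mm; cut-outs are about 6 mm larger than the tool on each side.
- pocket_snips_seat (a point): Insert with the snips' cut-out: 72 mm wide rectangle for the handles, narrow stepped slot for the blades. Point: where the snips' point comes when they lie home, 24 mm above the table; axes (x to the blade end, z up) then match. All inserts: an open finger trench, 60 mm wide, crosses under the points; its floor is 9 mm above the table, 9 mm below a seated tool's underside.
- pocket_spanner_seat (a point): Insert with the spanner's cut-out: long slot with a nearly square hole (62 x 64 mm) for the head. Point: where the spanner's point comes when it lies home, 24 mm above the table; axes (x to the head end, z up) then match. The finger trench runs out through gaps in the tray's rim, so wide-open fingers fit beside every tool.
- rivet_jar_center (a point): Loose jar of rivets, 34 mm dia., 55 mm tall, between rest and tray; point: its centre. The fixed bench rest, left or right of it: two wooden rails, 18 mm wide, tops 45 mm above the table, 42 mm ahead of and behind the tools' points, dowels 22 mm tall between neighbours. Tools lie across both rails, 82 mm apart, in any order, heads away from the robot; open down to the table between the rails.
- oil_tin_center (a point): Loose aluminium oil tin with a black spout, 32 mm dia., 94 mm tall, standing between the bench rest and the tray, farther from the robot than the jar; point: its centre, 47 mm above the table.
Mind the look-alikes: they are no part of the job. Leave any turquoise look-alike of the part that bears mallet_center alone.

How it is judged:
By the outcome, as a careful person would: the job done as asked, in the order asked, and still so for the second after the job is handed in, with the robot touching nothing.
It also fails if it takes over 115 s, if anything falls off the work surface, if the arm or the gripper's body presses on something with over 40 N, if the wrist force passes 120 N, or if a joint passes its speed limit or range.

## Robot

A 6-joint arm with a two-finger parallel gripper is mounted at the origin on the work surface. World frame = base frame: x ahead of the robot, y to its left, z up, the work surface at z = 0. Lengths are in m, angles in rad, forces in N, time in s.
With the tool pointing down it reaches from about 0.4 to 0.825 m from the base axis. Payload 7 kg.
Tool frame: the origin (TCP) lies on the mounting face of the last link; the fingertips stand 178 mm ahead of it and the grasp point (between the pads) lies 159 mm ahead of it; z points along the fingers, x is the direction in which the jaws open and shut, and the axes are right-handed (so a half turn about z gives the same grasp; the last joint's range is limited). The gripper opens to 88 mm and grips with 3 to 60 N. Pads are 19 mm wide; open, the fingers measure 130 mm over their backs; the gripper's body (78 mm by 193 mm) begins 47 mm behind the grasp point.
Start: joints at [1.397, 0.359, 0.012, 0, -1.224, -0.288], TCP at [0.301, 0.604, 0.405] pointing down, gripper open.
Joint ranges: [-3.07, 3.07], [-1.43, 2.12], [-1.02, 1.25], [-3.03, 1.67], [-3.05, -0], [-3.03, 3.03]. Speed limits (rad/s): [2.39, 2.39, 3.01, 3.14, 3.14, 3.14].

## Interface

Orientations are given as a rotation vector (axis times angle).
In Python, from bench import telemetry, cams, order gives the robot as it stands.
- The arm moves only by the tool send_rows, never from a script. Its argument "motion" is a list of rows, each a list of 7 numbers: the shift along the tool's x, y, z in m, then the turn, a rotation vector about the tool's x, y, z in degrees, then the opening in per cent of the stroke, from 0 (shut) to 100 (fully open). In form: [[dx, dy, dz, wx, wy, wz, claw], ...]. A call has 1 to 20 rows; each row is the pose to reach, as a shift and turn from the pose measured when the call began, along the tool's axes at that moment; what a row does not reach only later rows make up. A row lasts 1/8 s, in which the tool goes at most 62.5 mm and 10.7 degrees, less where a joint would pass 70% of its speed; a pose out of reach is approached as far as the arm can. A call with a gripper value outside its range is refused whole. The fingers move at their own pace and stop on an object; the grip force is fixed at half the most. Time passes only in rows, so rows that repeat a pose let the fingers close. It gives the time, the measured TCP pose, the force and the opening at its end, in the units of the state.
- telemetry.state(): the state, without advancing time (a new reading comes with each control period).
- cams.camera(name): name is "scene" or "top" or "wrist"; returns (picture, depth): 480x640x3 uint8, red, green, blue; 480x640 float32, m along the optical axis (not along the pixel's ray), 0 where there is no reading.
- cams.calibration(name): a dict with "vertical_fov" (degrees; the focal length in pixels is half the picture's height over the tangent of half this angle, whatever the lens; pixels are square), "cx", "cy" (the principal point, pixels), "world_from_camera" (4x4, takes a point from camera to world coordinates); the wrist camera has in their place "tool_from_camera" (4x4, takes a point from camera to tool coordinates, whose origin is the TCP and whose axes are the tool frame's). Camera axes: x right, y up, looking along -z (the intrinsics and any distortion apply to the point x, -y, -z); pixel columns grow to the right and rows downward; lengths in m; the calibration is good to about 2 mm. A picture is of the moment at which its call begins: read the wrist's pose just before it. calibration takes no time and is no camera call.
- order.sign_off(): hands the job in, once; it reports no verdict.
Trained networks look in the newest picture that a camera, given by its name, has taken for a name from the list of things; names that differ only in an ending like _2 or _b are one class to them, and where a whole thing is asked for, a point or a joint stands for the part that bears it (a point fixed in the world has none). Each returns a list of dicts, best first, with "score" (0 to 1); they miss things now and then, are a little off and sometimes report something else, mostly with a low value. They report only what shows in the picture. A call takes as long as a camera call. They do not tell look-alikes from the thing itself.
- cams.boxes_of(camera, query): "position" ([x, y, z] in m, in the coordinates of the camera as it stood for that picture, good to about 4 mm: the middle of the surface that is visible of it).
- cams.mark_of(camera, query): "position" ([x, y, z] in m, in the coordinates of the camera as it stood for that picture, good to about 4 mm: a listed point, or the origin of a listed thing).
The state is a dict: "time_s": time; "joints": joint angles; "dq": joint speeds; "tau": joint torques, N m; "position": TCP position; "tool_rot": TCP orientation; "wrist_force": force on the tool from outside, world axes, zero at the start; "ft_torque": the same for the moment, N m; "width": opening from 0.0 (shut) to 1.0 (fully open).
Only numpy, scipy, OpenCV 4.12 (cv2) and the standard library are available. Lean on these libraries where they do the work, as an engineer would, in place of code of your own. Each camera call takes 0.05 s, during which the arm holds its last target. There are 200 camera calls.

## Working session

There is one attempt and no reset: what is moved stays moved. The work goes in short steps, Python scripts to look and compute and a tool call to move; the robot and the scene stay as the last step left them, time stands still between calls to the robot, and variables do not carry over. Pictures are saved under pics/ and viewed, about 12 in all and at most 16, crops included, and the job is handed in when it is done.

Besides the shell and the picture viewer there is one more tool, called after ">>>" as name(argument=value, ...), one argument or row to a line, values as JSON. send_rows: Moves the arm, as the interface text tells. Its arguments: {"type":"object","properties":{"motion":{"type":"array"}},"required":["motion"]}

```bash
mkdir -p pics; cat > h.py <<'E'
import numpy as np, cv2
from scipy.spatial.transform import Rotation as R
from bench import telemetry, cams, order
def T(name):
    c=cams.calibration(name)
    if name!='wrist': return np.array(c['world_from_camera'])
    s=telemetry.state(); M=np.eye(4); M[:3,:3]=R.from_rotvec(s['tool_rot']).as_matrix(); M[:3,3]=s['position']
    return M@np.array(c['tool_from_camera'])
def w(M,p): return (M@np.append(p,1))[:3]
def px(name,M,u,v,z):
    "world point at height z on pixel ray"
    c=cams.calibration(name); f=240/np.tan(np.radians(c['vertical_fov'])/2)
    d=M[:3,:3]@np.array([(u-c['cx'])/f,-(v-c['cy'])/f,-1]); o=M[:3,3]
    return o+d*(z-o[2])/d[2]
def save(n,im): cv2.imwrite('pics/'+n,np.ascontiguousarray(im[...,::-1]))
NM=['mallet_center','scraper_center','snips_center','spanner_center','pocket_mallet_seat','pocket_scraper_seat','pocket_snips_seat','pocket_spanner_seat','rivet_jar_center','oil_tin_center']
E
python3 - <<'E'
from h import *
print(telemetry.state())
for c in ('top','scene'):
    print(cams.calibration(c))
    im,d=cams.camera(c); save(c+'1.png',im); M=T(c)
    for n in NM:
        print(c,n,[(np.round(w(M,r['position']),3).tolist(),round(r['score'],2)) for r in cams.mark_of(c,n)[:3]])
print(cams.calibration('wrist'))
E
```

```text
{'time_s': 0.0, 'joints': array([ 1.39710399e+00,  3.59361228e-01,  1.10396197e-02, -3.11795916e-04,
       -1.22409934e+00, -2.88142159e-01]), 'dq': array([-0.00037212, -0.00027163,  0.00051768,  0.00091443, -0.00045029,
        0.00015314]), 'tau': array([ 4.02722644e-04, -5.82715666e+01,  2.93050128e+01,  6.99698657e+00,
        6.86248895e-03, -1.65653405e-04]), 'position': array([0.30066803, 0.60411093, 0.40373758]), 'tool_rot': array([ 1.65322858e+00, -2.66988213e+00,  1.59763666e-03]), 'wrist_force': array([ 0.63779564,  0.18489376, -0.79329208]), 'ft_torque': array([ 0.00789217, -0.01311189, -0.00375436]), 'width': 1.0026975462472285}
{'vertical_fov': 50.95918199253789, 'cx': 316.5913675245254, 'cy': 245.74591667879722, 'world_from_camera': array([[-0.01552428,  0.98192067, -0.18865524,  0.25123921],
       [-0.99965231, -0.01122017,  0.02386132,  0.00668925],
       [ 0.02131318,  0.18896008,  0.98175345,  0.975838  ],
       [ 0.        ,  0.        ,  0.        ,  1.        ]])}
top mallet_center [([0.176, 0.288, 0.008], 0.78), ([0.522, 0.277, 0.052], 0.66)]
top scraper_ce
[... 1452 characters left out ...]
7, 0.201, 0.055], 0.5)]
scene pocket_spanner_seat [([0.462, -0.373, 0.024], 0.84), ([0.536, 0.116, 0.052], 0.21)]
scene rivet_jar_center [([0.453, -0.002, 0.025], 0.61)]
scene oil_tin_center [([0.529, 0.198, 0.053], 0.72), ([0.629, -0.0, 0.048], 0.61)]
{'vertical_fov': 63.24550630416548, 'cx': 330.0527781263337, 'cy': 241.6564147306173, 'tool_from_camera': array([[ 9.99999976e-01,  1.42124394e-04, -1.69417294e-04,
         4.23567776e-04],
       [ 8.75216880e-05, -9.57929372e-01, -2.87004025e-01,
        -7.71642775e-02],
       [-2.03080075e-04,  2.87004003e-01, -9.57929361e-01,
         1.98038048e-02],
       [ 0.00000000e+00,  0.00000000e+00,  0.00000000e+00,
         1.00000000e+00]])}
```

View pics/top1.png

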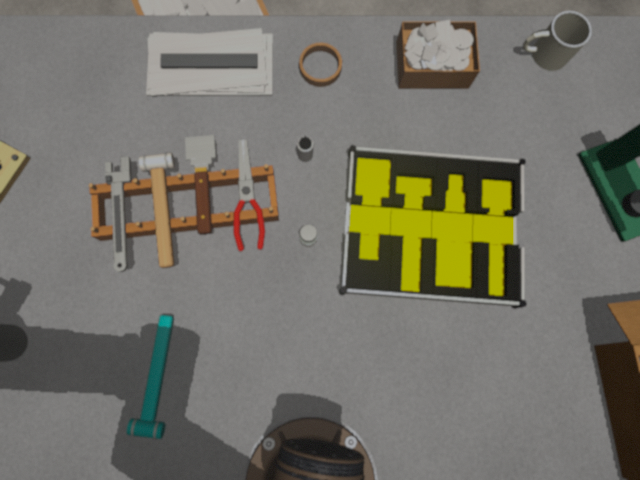

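View pics/scene1.png

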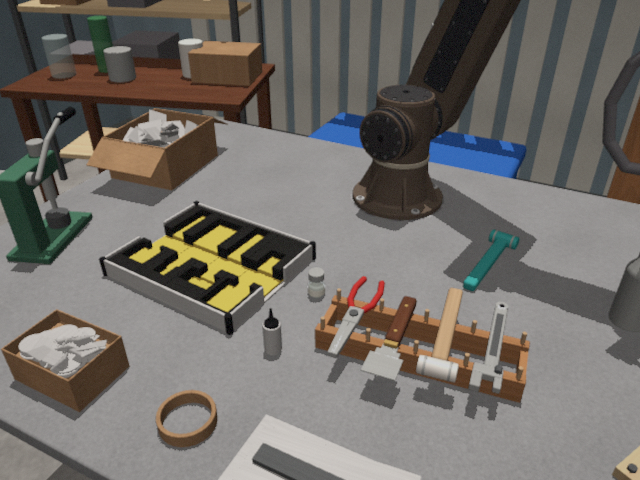

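The wooden, white-headed mallet lies on the rest at top (160,205) and the turquoise look-alike at (150,380). The first fits (wood and nylon, on the rest). The cut-outs run left to right: scraper (368,210), mallet (411,230), snips (455,230), spanner (497,230). The network marks agree with that. I'll move above the row for a closer wrist view.

>>> send_rows(
  motion=[
    [0.03,-0.04,0,0,0,-4,60],
    [0.08,-0.105,-0.005,0,0,-11,60],
    [0.13,-0.17,-0.01,0,0,-18,60],
    [0.18,-0.235,-0.015,0,0,-24,60],
    [0.22,-0.29,-0.016,0,0,-30,60],
    [0.245,-0.323,-0.016,0,0,-33.5,60],
    [0.245,-0.323,-0.016,0,0,-33.5,60],
    [0.245,-0.323,-0.016,0,0,-33.5,60],
    [0.245,-0.323,-0.016,0,0,-33.5,60],
  ],
)

```text
time_s: 2.22
position: [0.4808, 0.2409, 0.4208]
tool_rot: [-2.353, 2.081, 0.0]
wrist_force: [-0.6, -0.1, 0.4]
width: 0.597
```

```bash
python3 - <<'E'
from h import *
s=telemetry.state(); print(s['time_s'],s['position'],s['joints'],R.from_rotvec(s['tool_rot']).as_matrix()[:,0],s['width'])
M=T('wrist'); im,d=cams.camera('wrist'); np.savez('w1.npz',im=im,d=d,M=M); save('w1.png',im)
for n in NM[:4]+['rivet_jar_center','oil_tin_center']:
    print(n,[(np.round(w(M,r['position']),3).tolist(),round(r['score'],2)) for r in cams.mark_of('wrist',n)[:3]])
c=cams.calibration('wrist'); f=240/np.tan(np.radians(c['vertical_fov'])/2)
v,u=np.mgrid[:480,:640]; P=np.stack([(u-c['cx'])/f*d,-(v-c['cy'])/f*d,-d],-1)@M[:3,:3].T+M[:3,3]
# ortho height map + color, 1 mm/px : rows = x decreasing, cols = y decreasing
ok=(d>0); X,Y,Z=P[ok].T; 
print('table',np.median(Z))
for zt in (0.005,):
    m=np.abs(Z)<0.02; print(np.percentile(Z,[1,5,25,50,75,95,99]))
E
```

```text
2.225 [0.48082118 0.24094659 0.42079709] [ 8.29164607e-01  1.21897518e-01 -2.65602531e-01 -8.46004964e-05
 -1.18287652e+00  8.63780310e-01] [ 1.21813359e-01 -9.92552968e-01 -3.32212604e-04] 0.5967282588851103
mallet_center [([0.518, 0.281, 0.057], 0.64)]
scraper_center [([0.527, 0.2, 0.053], 0.84)]
snips_center [([0.538, 0.115, 0.053], 0.93)]
spanner_center [([0.51, 0.356, 0.05], 0.6)]
rivet_jar_center [([0.453, -0.004, 0.033], 0.8)]
oil_tin_center [([0.628, 0.003, 0.041], 0.82), ([0.518, 0.278, 0.058], 0.71)]
table 0.043717997251158436
[-1.49101424e-03 -8.42878085e-04  2.47601291e-04  4.37179973e-02
  3.26587253e-01  3.49783470e-01  3.52809578e-01]
```

View pics/w1.png

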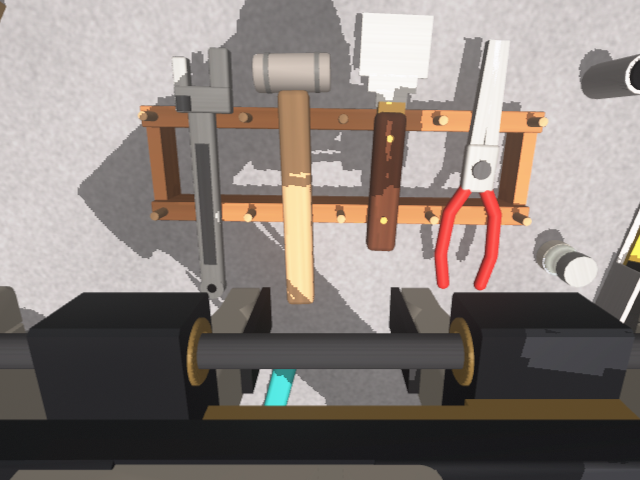

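The picture shows the row clearly: spanner (208,170), mallet with wood handle and nylon head (293,180), scraper (387,150), snips (480,165). Only the tip of the turquoise look-alike is visible (280,390). I'll fit the handle axes from depth.

```bash
cat >> h.py <<'E'
def cloud(d,M,name='wrist'):
    c=cams.calibration(name); f=240/np.tan(np.radians(c['vertical_fov'])/2)
    v,u=np.mgrid[:480,:640]
    return np.stack([(u-c['cx'])/f*d,-(v-c['cy'])/f*d,-d],-1)@M[:3,:3].T+M[:3,3]
E
python3 - <<'E'
from h import *
z=np.load('w1.npz'); d=z['d']; M=z['M']; P=cloud(d,M)[d>0]
yaw0=np.radians(7)
for n,c,zt,xr,hw in [('mallet',(.52,.279),.065,(-.1,.055),.02),('scraper',(.528,.199),.065,(-.07,.05),.02),('snips',(.537,.116),.057,(-.018,.02),.025),('spanner',(.509,.355),.057,(-.1,.04),.02)]:
    q=P[(abs(P[:,2]-zt)<.005)]
    yaw=yaw0; c=np.array(c)
    for it in range(4):
        ex=np.array([np.cos(yaw),np.sin(yaw)]); ey=np.array([-ex[1],ex[0]])
        a=(q[:,:2]-c)@ex; b=(q[:,:2]-c)@ey
        k=(a>xr[0])&(a<xr[1])&(abs(b)<hw+.01)
        bins=np.arange(xr[0],xr[1],.004); mid=[]
        for lo in bins:
            bb=b[k&(a>=lo)&(a<lo+.004)]
            if len(bb)>5: mid.append((lo+.002,(bb.min()+bb.max())/2,bb.max()-bb.min()))
        mid=np.array(mid); p=np.polyfit(mid[:,0],mid[:,1],1)
        if n!='snips': yaw+=np.arctan(p[0])
        c=c+ey*p[1]
    # overall extent along axis
    ex=np.array([np.cos(yaw),np.sin(yaw)]); ey=np.array([-ex[1],ex[0]])
    r=P[(P[:,2]>.042)&(P[:,2]<.1)]; a=(r[:,:2]-c)@ex;b=(r[:,:2]-c)@ey; k=(abs(b)<.006)&(abs(a)<.15)
    zz=q[(abs((q[:,:2]-c)@ex)<.02)&(abs((q[:,:2]-c)@ey)<.01)][:,2]
    print(n,'c',c.round(4),'yaw',np.degrees(yaw).round(2),'width',np.median(mid[:,2]).round(4),'ext',a[k].min().round(4),a[k].max().round(4),'ztop',np.median(zz).round(4))
    if n=='snips':
        k=(abs(b)<.035)&(a>-.13)&(a<.11); 
        for lo in np.arange(-.12,.105,.015):
            bb=b[k&(a>=lo)&(a<lo+.006)]; 
            if len(bb): print(round(lo,3),bb.min().round(4),bb.max().round(4))
E
```

```text
mallet c [0.5204 0.2756] yaw 7.68 width 0.0252 ext -0.1286 0.0888 ztop 0.0651
scraper c [0.5282 0.1973] yaw 4.68 width 0.0255 ext -0.0748 0.1202 ztop 0.065
snips c [0.537  0.1159] yaw 7.0 width 0.0274 ext -0.0533 0.1026 ztop 0.0574
-0.12 -0.0158 -0.01
-0.105 -0.0213 0.0295
-0.09 -0.025 0.0318
-0.075 -0.0257 0.032
-0.06 -0.0252 0.0302
-0.045 -0.035 0.0345
-0.03 -0.0199 0.0234
-0.015 -0.0133 0.0141
0.0 -0.0141 0.0136
0.015 -0.0149 0.013
0.03 -0.0348 0.035
0.045 -0.0348 0.035
0.06 -0.0136 0.0071
0.075 -0.0134 0.0057
0.09 -0.0132 0.0041
spanner c [0.509 0.355] yaw 5.78 width 0.0216 ext -0.1254 0.066 ztop 0.0573
```

```bash
cat >> h.py <<'E'
def plan(wps):
    "wps: (grasp xyz, object yaw deg, claw, rows); prints rows in tool axes from the pose now"
    s=telemetry.state(); R0=R.from_rotvec(s['tool_rot']); p0=np.array(s['position'])
    g=p0+R0.apply([0,0,.159]); x=R0.as_matrix()[:,0]; y0=np.degrees(np.arctan2(x[1],x[0]))+90
    y0=(y0+180)%360-180; print('now',s['time_s'],g.round(4),'yaw',round(y0,2),'w',round(s['width'],3),'F',np.round(s['wrist_force'],1))
    rows=[]
    cg,cy=g,y0
    for t,yw,cl,n in wps:
        t=np.array(t)
        for i in range(1,n+1):
            a=i/n; a=a*a*(3-2*a)
            gg=cg+(t-cg)*a; yy=cy+(yw-cy)*a
            c_,s_=np.cos(np.radians(yy-90)),np.sin(np.radians(yy-90))
            Rt=R.from_matrix(np.array([[c_,s_,0],[s_,-c_,0],[0,0,-1]]))
            tp=gg-Rt.apply([0,0,.159])
            rows.append([*(R0.inv().apply(tp-p0)).round(4).tolist(),*np.degrees((R0.inv()*Rt).as_rotvec()).round(1).tolist(),cl])
        cg,cy=t,yw
    print(len(rows),str([[0 if v==0 else v for v in r] for r in rows]))
E
python3 - <<'E'
from h import *
plan([((.5204,.2756,.059),7.7,60,9),((.5204,.2756,.059),7.7,60,2),((.5204,.2756,.059),7.7,0,6)])
E
```

```text
now 2.575 [0.4805 0.2417 0.2616] yaw 7.1 w 0.602 F [ 0.5 -0.3  0.1]
17 [[-0.001, -0.0015, 0.0069, 0, 0, 0, 60], [-0.0036, -0.0055, 0.0256, 0, 0, -0.1, 60], [-0.0074, -0.0113, 0.0525, 0, 0, -0.2, 60], [-0.012, -0.0183, 0.0845, 0, 0, -0.2, 60], [-0.0168, -0.0255, 0.1181, 0, 0, -0.3, 60], [-0.0213, -0.0325, 0.15, 0, 0, -0.4, 60], [-0.0251, -0.0383, 0.177, 0, 0, -0.5, 60], [-0.0278, -0.0423, 0.1956, 0, 0, -0.6, 60], [-0.0287, -0.0438, 0.2025, 0, 0, -0.6, 60], [-0.0287, -0.0438, 0.2025, 0, 0, -0.6, 60], [-0.0287, -0.0438, 0.2025, 0, 0, -0.6, 60], [-0.0287, -0.0438, 0.2025, 0, 0, -0.6, 0], [-0.0287, -0.0438, 0.2025, 0, 0, -0.6, 0], [-0.0287, -0.0438, 0.2025, 0, 0, -0.6, 0], [-0.0287, -0.0438, 0.2025, 0, 0, -0.6, 0], [-0.0287, -0.0438, 0.2025, 0, 0, -0.6, 0], [-0.0287, -0.0438, 0.2025, 0, 0, -0.6, 0]]
```

>>> send_rows(
  motion=[
    [-0.003,-0.005,0.007,0,0,0,60],
    [-0.012,-0.018,0.026,0,0,-0.2,60],
    [-0.022,-0.033,0.053,0,0,-0.4,60],
    [-0.028,-0.043,0.085,0,0,-0.6,60],
    [-0.0287,-0.0438,0.118,0,0,-0.6,60],
    [-0.0287,-0.0438,0.15,0,0,-0.6,60],
    [-0.0287,-0.0438,0.177,0,0,-0.6,60],
    [-0.0287,-0.0438,0.196,0,0,-0.6,60],
    [-0.0287,-0.0438,0.2025,0,0,-0.6,60],
    [-0.0287,-0.0438,0.2025,0,0,-0.6,60],
    [-0.0287,-0.0438,0.2025,0,0,-0.6,60],
    [-0.0287,-0.0438,0.2025,0,0,-0.6,0],
    [-0.0287,-0.0438,0.2025,0,0,-0.6,0],
    [-0.0287,-0.0438,0.2025,0,0,-0.6,0],
    [-0.0287,-0.0438,0.2025,0,0,-0.6,0],
    [-0.0287,-0.0438,0.2025,0,0,-0.6,0],
    [-0.0287,-0.0438,0.2025,0,0,-0.6,0],
  ],
)

```text
time_s: 4.7
position: [0.5204, 0.2756, 0.2183]
tool_rot: [-2.366, 2.067, -0.0]
wrist_force: [-1.3, -0.5, 4.5]
width: 0.294
```

```bash
python3 - <<'E'
from h import *
# lift, then over to tray at viewing height
plan([((.5204,.2756,.19),7.7,0,6),((.47,-.08,.26),-5,0,12),((.47,-.08,.26),-5,0,2)])
E
```

```text
now 4.7 [0.5204 0.2756 0.0593] yaw 7.71 w 0.294 F [-1.3 -0.5  4.5]
20 [[0, 0, -0.0097, 0, 0, 0, 0], [0, 0, -0.0339, 0, 0, 0, 0], [0, 0, -0.0654, 0, 0, 0, 0], [0, 0, -0.0968, 0, 0, 0, 0], [0, 0, -0.121, 0, 0, 0, 0], [0, 0, -0.1307, 0, 0, 0, 0], [0.0068, 0.0019, -0.1321, 0, 0, 0.3, 0], [0.0256, 0.0073, -0.1359, 0, 0, 1.0, 0], [0.054, 0.0153, -0.1416, 0, 0, 2.0, 0], [0.0896, 0.0253, -0.1489, 0, 0, 3.3, 0], [0.13, 0.0368, -0.157, 0, 0, 4.8, 0], [0.1728, 0.0489, -0.1657, 0, 0, 6.4, 0], [0.2156, 0.0609, -0.1744, 0, 0, 7.9, 0], [0.256, 0.0724, -0.1826, 0, 0, 9.4, 0], [0.2916, 0.0824, -0.1898, 0, 0, 10.7, 0], [0.32, 0.0905, -0.1955, 0, 0, 11.8, 0], [0.3388, 0.0958, -0.1993, 0, 0, 12.5, 0], [0.3456, 0.0977, -0.2007, 0, 0, 12.7, 0], [0.3456, 0.0977, -0.2007, 0, 0, 12.7, 0], [0.3456, 0.0977, -0.2007, 0, 0, 12.7, 0]]
```

>>> send_rows(
  motion=[
    [0,0,-0.01,0,0,0,0],
    [0,0,-0.034,0,0,0,0],
    [0,0,-0.065,0,0,0,0],
    [0,0,-0.097,0,0,0,0],
    [0,0,-0.121,0,0,0,0],
    [0,0,-0.131,0,0,0,0],
    [0.007,0.002,-0.132,0,0,0.3,0],
    [0.0256,0.0073,-0.136,0,0,1.0,0],
    [0.054,0.0153,-0.142,0,0,2.0,0],
    [0.09,0.0253,-0.149,0,0,3.3,0],
    [0.13,0.0368,-0.157,0,0,4.8,0],
    [0.173,0.0489,-0.166,0,0,6.4,0],
    [0.216,0.061,-0.174,0,0,7.9,0],
    [0.256,0.0724,-0.183,0,0,9.4,0],
    [0.292,0.0824,-0.19,0,0,10.7,0],
    [0.32,0.09,-0.196,0,0,11.8,0],
    [0.339,0.096,-0.199,0,0,12.5,0],
    [0.3456,0.098,-0.2,0,0,12.7,0],
    [0.3456,0.098,-0.2,0,0,12.7,0],
    [0.3456,0.098,-0.2,0,0,12.7,0],
  ],
)

```text
time_s: 7.2
position: [0.4695, -0.0799, 0.4181]
tool_rot: [2.123, -2.316, -0.0]
wrist_force: [-0.0, -0.4, -1.0]
width: 0.292
```

```bash
python3 - <<'E'
from h import *
s=telemetry.state(); print(s['time_s'],s['position'],s['width'],s['joints'])
M=T('wrist'); im,d=cams.camera('wrist'); np.savez('w2.npz',im=im,d=d,M=M); save('w2.png',im)
for n in NM[4:8]:
    print(n,[(np.round(w(M,r['position']),3).tolist(),round(r['score'],2)) for r in cams.mark_of('wrist',n)[:2]])
E
```

```text
7.2 [ 0.46949677 -0.07989484  0.41808749] 0.29213413254351267 [ 2.45893579e-01  1.61324507e-02 -3.87940760e-01 -1.19692737e-04
 -1.16689653e+00  1.23800680e+00]
pocket_mallet_seat [([0.48, -0.205, 0.032], 0.91), ([0.464, -0.368, 0.022], 0.33)]
pocket_scraper_seat [([0.483, -0.124, 0.026], 0.61), ([0.472, -0.29, 0.02], 0.53)]
pocket_snips_seat [([0.473, -0.288, 0.021], 0.63)]
pocket_spanner_seat [([0.463, -0.365, 0.026], 0.75)]
```

View pics/w2.png

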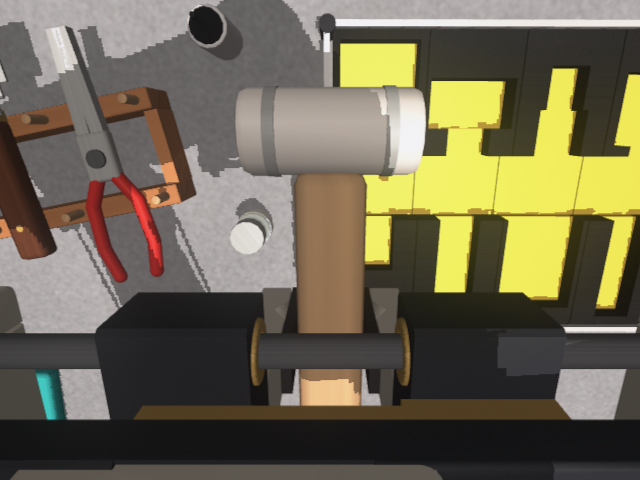

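```bash
python3 - <<'E'
from h import *
z=np.load('w2.npz'); d=z['d']; M=z['M']; P=cloud(d,M)[d>0]
o=np.array([.478,-.205]); 
Q=P[(P[:,2]>.031)&(P[:,2]<.041)]; F=P[(P[:,2]>.0)&(P[:,2]<.025)]
print('foam z',np.median(Q[:,2]),'floors',np.percentile(F[:,2],[10,50,90]))
yaw=np.radians(-5.4)
for it in range(3):
    ex=np.array([np.cos(yaw),np.sin(yaw)]); ey=np.array([-ex[1],ex[0]])
    a=(Q[:,:2]-o)@ex; b=(Q[:,:2]-o)@ey
    lo=[];hi=[]
    for y in np.arange(-.2,.1,.004):
        k=(b>=y)&(b<y+.004); A=a[k]
        l=A[(A<0)&(A>-.06)]; h=A[(A>0)&(A<.06)]
        if len(l) and l.max()>-.04: lo.append((y+.002,l.max()))
        if len(h) and h.min()<.04: hi.append((y+.002,h.min()))
    def fit(v):
        v=np.array(v)
        for _ in range(3):
            p=np.polyfit(v[:,0],v[:,1],1); r=v[:,1]-np.polyval(p,v[:,0]); v=v[abs(r)<max(.001,1.5*r.std())]
        return p,len(v)
    pl,nl=fit(lo);ph,nh=fit(hi); print('yaw',np.degrees(yaw).round(2),'lo',pl.round(4),nl,'hi',ph.round(4),nh)
    yaw+=np.arctan((pl[0]+ph[0])/2)
# side edges of floors: at slices in x
a=(Q[:,:2]-o)@ex; b=(Q[:,:2]-o)@ey
for x in (-.1,-.08,-.06,-.045,.045,.06,.07,.08,.09):
    B=np.sort(b[(abs(a-x)<.003)]); g=np.diff(B); i=np.where(g>.012)[0]
    print(x,[(B[j].round(4),B[j+1].round(4),'mid',((B[j]+B[j+1])/2).round(4)) for j in i])
for y in (0,-.082,-.164):
    A=np.sort(a[(abs(b-y)<.004)]); g=np.diff(A); i=np.where(g>.012)[0]
    print('y',y,[(A[j].round(4),A[j+1].round(4)) for j in i])
E
```

```text
foam z 0.03609811078048883 floors [0.00022739 0.00730217 0.01856296]
yaw -5.4 lo [-0.0052 -0.029 ] 28 hi [-0.0072  0.0313] 30
yaw -5.76 lo [-0.0115 -0.029 ] 28 hi [-0.0134  0.0313] 30
yaw -6.47 lo [-0.024 -0.029] 27 hi [-0.0257  0.0313] 31
-0.1 [(np.float64(-0.1827), np.float64(-0.1503), 'mid', np.float64(-0.1665)), (np.float64(-0.1204), np.float64(-0.0494), 'mid', np.float64(-0.0849)), (np.float64(-0.022), np.float64(0.0154), 'mid', np.float64(-0.0033))]
-0.08 [(np.float64(-0.1829), np.float64(-0.1501), 'mid', np.float64(-0.1665)), (np.float64(-0.12), np.float64(-0.0489), 'mid', np.float64(-0.0844)), (np.float64(-0.0214), np.float64(0.0163), 'mid', np.float64(-0.0026))]
-0.06 [(np.float64(-0.1826), np.float64(-0.1495), 'mid', np.float64(-0.166)), (np.float64(-0.1197), np.float64(-0.0484), 'mid', np.float64(-0.0841)), (np.float64(-0.0211), np.float64(0.0165), 'mid', np.float64(-0.0023))]
-0.045 [(np.float64(-0.1187), np.float64(-0.0476), 'mid', np.float64(-0.0832)), (np.float64(-0.0206), np.float64(0.017), 'mid', np.float64(-0.0018)), (np.float64(0.0611), np.float64(0.1848), 'mid', n
[... 496 characters left out ...]
, np.float64(0.1586))]
0.07 [(np.float64(-0.1013), np.float64(-0.064), 'mid', np.float64(-0.0826)), (np.float64(-0.0358), np.float64(0.0379), 'mid', np.float64(0.0011)), (np.float64(0.0414), np.float64(0.2784), 'mid', np.float64(0.1599))]
0.08 [(np.float64(-0.096), np.float64(-0.0652), 'mid', np.float64(-0.0806)), (np.float64(-0.035), np.float64(0.0382), 'mid', np.float64(0.0016)), (np.float64(0.0448), np.float64(0.2809), 'mid', np.float64(0.1628))]
0.09 [(np.float64(-0.096), np.float64(-0.0648), 'mid', np.float64(-0.0804)), (np.float64(-0.0348), np.float64(0.0381), 'mid', np.float64(0.0016)), (np.float64(0.0497), np.float64(0.1174), 'mid', np.float64(0.0835))]
y 0 []
y -0.082 []
y -0.164 []
```

```bash
python3 - <<'E'
from h import *
z=np.load('w2.npz'); d=z['d']; M=z['M']; P=cloud(d,M)[d>0]
o=np.array([.478,-.205]); Q=P[(P[:,2]>.031)&(P[:,2]<.041)]
yaw=np.radians(-5.02)
ex=np.array([np.cos(yaw),np.sin(yaw)]); ey=np.array([-ex[1],ex[0]])
a=(Q[:,:2]-o)@ex; b=(Q[:,:2]-o)@ey
for x in (-.1,-.08,-.06,-.045,.045,.06,.08,.09):
    B=np.sort(b[(abs(a-x)<.003)]); g=np.diff(B); i=np.where(g>.012)[0]
    print(x,[(B[j].round(4),B[j+1].round(4),((B[j]+B[j+1])/2).round(4)) for j in i if B[j]<.05])
for y in (-.29,-.25,-.21,-.19,-.164,-.142,-.1,-.082,-.05,-.03,0,.03,.082):
    A=np.sort(a[(abs(b-y)<.003)]); g=np.diff(A); i=np.where(g>.012)[0]
    print('y',y,[(A[j].round(4),A[j+1].round(4)) for j in i])
E
```

```text
-0.1 [(np.float64(-0.1807), np.float64(-0.1478), np.float64(-0.1643)), (np.float64(-0.1182), np.float64(-0.0468), np.float64(-0.0825)), (np.float64(-0.0195), np.float64(0.0179), np.float64(-0.0008))]
-0.08 [(np.float64(-0.18), np.float64(-0.1482), np.float64(-0.1641)), (np.float64(-0.118), np.float64(-0.0469), np.float64(-0.0824)), (np.float64(-0.0194), np.float64(0.0184), np.float64(-0.0005))]
-0.06 [(np.float64(-0.1803), np.float64(-0.1479), np.float64(-0.1641)), (np.float64(-0.118), np.float64(-0.0469), np.float64(-0.0824)), (np.float64(-0.0196), np.float64(0.018), np.float64(-0.0008))]
-0.045 [(np.float64(-0.118), np.float64(-0.0469), np.float64(-0.0825)), (np.float64(-0.0194), np.float64(0.0181), np.float64(-0.0007))]
0.045 [(np.float64(-0.1031), np.float64(-0.0622), np.float64(-0.0826)), (np.float64(-0.0193), np.float64(0.0184), np.float64(-0.0005)), (np.float64(0.0383), np.float64(0.2706), np.float64(0.1545))]
0.06 [(np.float64(-0.103), np.float64(-0.0624), np.float64(-0.0827)), (np.float64(-0.0373), np.float64(0.0364), np.float64(-0.0004)), (np.float64(0.038), np.float64(0.27
[... 307 characters left out ...]
371), np.float64(0.0358), np.float64(-0.0006)), (np.float64(0.0471), np.float64(0.1151), np.float64(0.0811))]
y -0.29 []
y -0.25 []
y -0.21 []
y -0.19 []
y -0.164 []
y -0.142 [(np.float64(-0.029), np.float64(0.0313)), (np.float64(0.0394), np.float64(0.1014))]
y -0.1 [(np.float64(-0.1196), np.float64(0.0347)), (np.float64(0.0347), np.float64(0.048)), (np.float64(0.048), np.float64(0.071))]
y -0.082 []
y -0.05 [(np.float64(-0.0496), np.float64(0.0313))]
y -0.03 [(np.float64(-0.029), np.float64(0.0313)), (np.float64(0.0541), np.float64(0.0966))]
y 0 []
y 0.03 [(np.float64(-0.0289), np.float64(0.0313)), (np.float64(0.0541), np.float64(0.0967))]
y 0.082 [(np.float64(-0.0797), np.float64(0.1265))]
```

```bash
python3 - <<'E'
from h import *
plan([((.4786,-.2056,.14),-5.02,0,7),((.4786,-.2056,.14),-5.02,0,1),((.4786,-.2056,.033),-5.02,0,9),((.4786,-.2056,.033),-5.02,0,2)])
E
```

```text
now 7.45 [ 0.4698 -0.0796  0.2592] yaw -4.94 w 0.297 F [ 0.  -0.  -1.8]
19 [[0.0069, -0.0011, 0.0066, 0, 0, 0, 0], [0.0247, -0.0039, 0.0236, 0, 0, 0, 0], [0.0491, -0.0077, 0.0469, 0, 0, 0, 0], [0.0757, -0.0119, 0.0723, 0, 0, 0, 0], [0.1001, -0.0157, 0.0955, 0, 0, 0.1, 0], [0.1179, -0.0186, 0.1125, 0, 0, 0.1, 0], [0.1248, -0.0196, 0.1191, 0, 0, 0.1, 0], [0.1248, -0.0196, 0.1191, 0, 0, 0.1, 0], [0.1248, -0.0196, 0.1228, 0, 0, 0.1, 0], [0.1248, -0.0196, 0.1327, 0, 0, 0.1, 0], [0.1248, -0.0196, 0.1469, 0, 0, 0.1, 0], [0.1248, -0.0196, 0.1638, 0, 0, 0.1, 0], [0.1248, -0.0197, 0.1815, 0, 0, 0.1, 0], [0.1248, -0.0197, 0.1984, 0, 0, 0.1, 0], [0.1248, -0.0197, 0.2126, 0, 0, 0.1, 0], [0.1248, -0.0197, 0.2225, 0, 0, 0.1, 0], [0.1248, -0.0197, 0.2261, 0, 0, 0.1, 0], [0.1248, -0.0197, 0.2261, 0, 0, 0.1, 0], [0.1248, -0.0197, 0.2261, 0, 0, 0.1, 0]]
```

>>> send_rows(
  motion=[
    [0.007,-0.001,0.0066,0,0,0,0],
    [0.0247,-0.0039,0.0236,0,0,0,0],
    [0.049,-0.0077,0.047,0,0,0,0],
    [0.0757,-0.012,0.0723,0,0,0,0],
    [0.1,-0.0157,0.0955,0,0,0.1,0],
    [0.118,-0.0186,0.1125,0,0,0.1,0],
    [0.1248,-0.0197,0.119,0,0,0.1,0],
    [0.1248,-0.0197,0.119,0,0,0.1,0],
    [0.1248,-0.0197,0.123,0,0,0.1,0],
    [0.1248,-0.0197,0.1327,0,0,0.1,0],
    [0.1248,-0.0197,0.147,0,0,0.1,0],
    [0.1248,-0.0197,0.164,0,0,0.1,0],
    [0.1248,-0.0197,0.1815,0,0,0.1,0],
    [0.1248,-0.0197,0.198,0,0,0.1,0],
    [0.1248,-0.0197,0.2126,0,0,0.1,0],
    [0.1248,-0.0197,0.2225,0,0,0.1,0],
    [0.1248,-0.0197,0.226,0,0,0.1,0],
    [0.1248,-0.0197,0.226,0,0,0.1,0],
    [0.1248,-0.0197,0.226,0,0,0.1,0],
  ],
)

```text
time_s: 9.82
position: [0.4789, -0.2056, 0.1926]
tool_rot: [-2.121, 2.317, -0.001]
wrist_force: [0.2, -0.0, -1.8]
width: 0.298
```

```bash
python3 - <<'E'
from h import *
g=(.4786,-.2056,.0327)
plan([(g,-5.02,60,4),((.4786,-.2056,.15),-5.02,60,6),((.46,-.20,.26),-5.02,60,6),((.46,-.20,.26),-5.02,60,1)])
E
```

```text
now 9.825 [ 0.479  -0.2057  0.0336] yaw -5.04 w 0.298 F [ 0.2 -0.  -1.8]
17 [[0, -0.0001, 0.0001, 0, 0, 0, 60], [0, 0.0001, 0.0005, 0, 0, 0, 60], [0, 0.0002, 0.0008, 0, 0, 0, 60], [0, 0.0003, 0.0009, 0, 0, 0, 60], [0, 0.0003, -0.0078, 0, 0, 0, 60], [0, 0.0002, -0.0295, 0, 0, 0, 60], [0, 0.0002, -0.0577, 0, 0, 0, 60], [0, 0.0002, -0.086, 0, 0, 0, 60], [0, 0.0002, -0.1077, 0, 0, 0, 60], [0, 0.0002, -0.1164, 0, 0, 0, 60], [-0.0003, 0.0016, -0.1245, 0, 0, 0, 60], [-0.001, 0.0051, -0.1449, 0, 0, 0, 60], [-0.002, 0.0096, -0.1714, 0, 0, 0, 60], [-0.0029, 0.0142, -0.1979, 0, 0, 0, 60], [-0.0037, 0.0177, -0.2183, 0, 0, 0, 60], [-0.004, 0.0191, -0.2264, 0, 0, 0, 60], [-0.004, 0.0191, -0.2264, 0, 0, 0, 60]]
```

>>> send_rows(
  motion=[
    [0,0,0.001,0,0,0,0],
    [0,0,0.001,0,0,0,60],
    [0,0,0.001,0,0,0,60],
    [0,0,0.001,0,0,0,60],
    [0,0,0.001,0,0,0,60],
    [0,0,-0.008,0,0,0,60],
    [0,0,-0.03,0,0,0,60],
    [0,0,-0.058,0,0,0,60],
    [0,0,-0.086,0,0,0,60],
    [0,0,-0.108,0,0,0,60],
    [0,0,-0.116,0,0,0,60],
    [0,0.002,-0.125,0,0,0,60],
    [-0.001,0.005,-0.145,0,0,0,60],
    [-0.002,0.01,-0.171,0,0,0,60],
    [-0.003,0.014,-0.198,0,0,0,60],
    [-0.004,0.018,-0.218,0,0,0,60],
    [-0.004,0.019,-0.226,0,0,0,60],
    [-0.004,0.019,-0.226,0,0,0,60],
  ],
)

```text
time_s: 12.08
position: [0.46, -0.2, 0.4183]
tool_rot: [-2.121, 2.317, -0.001]
wrist_force: [-0.4, -0.5, -0.7]
width: 0.598
```

```bash
cat >> h.py <<'E'
EX=np.array([np.cos(np.radians(-5.02)),np.sin(np.radians(-5.02))]); EY=np.array([-EX[1],EX[0]])
def seat_check(c,hw,xs):
    "heights in the seat frame of pocket at c: z along the axis"
    M=T('wrist'); im,d=cams.camera('wrist'); P=cloud(d,M)[d>0]
    a=(P[:,:2]-c)@EX; b=(P[:,:2]-c)@EY
    for x in xs:
        k=(abs(a-x)<.003)&(abs(b)<hw+.02)&(P[:,2]<.09); kk=k&(abs(b)<.006)
        zt=np.median(P[kk,2]) if kk.any() else np.nan; t=b[k&(abs(P[:,2]-zt)<.004)]
        if len(t): print(x,'z',zt.round(4),'b',t.min().round(4),t.max().round(4))
    return im
E
python3 - <<'E'
from h import *
im=seat_check(np.array([.4786,-.2056]),.032,(-.1,-.06,-.03,0,.03,.05,.065,.075,.085,.095)); save('w3.png',im)
plan([((.5282,.1973,.16),4.7,60,14),((.5282,.1973,.16),4.7,60,1)])
E
```

```text
-0.1 z 0.0383 b -0.0454 0.0514
-0.06 z 0.0383 b -0.0461 0.052
-0.03 z 0.0382 b -0.046 0.0519
0 z 0.038 b -0.0131 0.0114
0.03 z 0.038 b -0.0518 0.0513
0.05 z 0.0381 b -0.0518 0.047
0.065 z 0.0384 b -0.0519 0.0473
0.075 z 0.0427 b -0.0309 0.0299
0.085 z 0.0397 b -0.052 0.0473
0.095 z 0.0132 b -0.0377 0.0513
now 12.125 [ 0.4599 -0.1999  0.2588] yaw -5.05 w 0.597 F [-1.   0.8 -0. ]
15 [[-0.0059, -0.0004, 0.0014, 0, 0, -0.1, 60], [-0.0223, -0.0018, 0.0055, 0, 0, -0.5, 60], [-0.0475, -0.0039, 0.0117, 0, 0, -1.2, 60], [-0.0797, -0.0065, 0.0196, 0, 0, -1.9, 60], [-0.1171, -0.0096, 0.0288, 0, 0, -2.8, 60], [-0.1581, -0.013, 0.0389, 0, 0, -3.8, 60], [-0.2009, -0.0165, 0.0494, 0, 0, -4.9, 60], [-0.2436, -0.02, 0.06, 0, 0, -5.9, 60], [-0.2846, -0.0234, 0.0701, 0, 0, -6.9, 60], [-0.322, -0.0265, 0.0793, 0, 0, -7.8, 60], [-0.3542, -0.0291, 0.0872, 0, 0, -8.6, 60], [-0.3794, -0.0312, 0.0934, 0, 0, -9.2, 60], [-0.3958, -0.0326, 0.0974, 0, 0, -9.6, 60], [-0.4017, -0.0331, 0.0989, 0, 0, -9.7, 60], [-0.4017, -0.0331, 0.0989, 0, 0, -9.7, 60]]
```

View pics/w3.png

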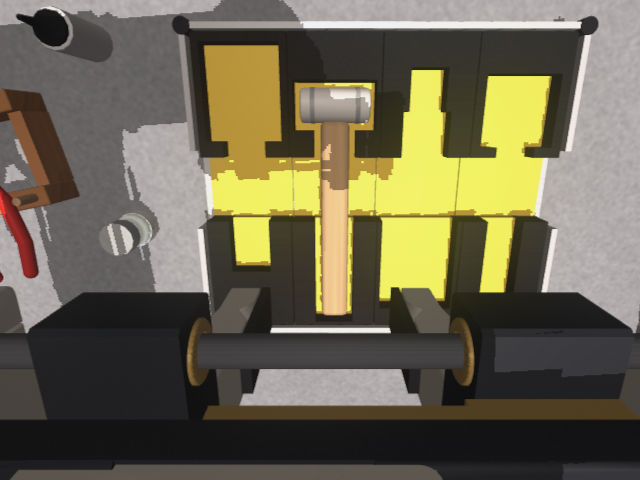

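The mallet lies flat in its cut-out (336,200), with the handle top at 38 mm all along as it must be when home. Next is the scraper.

>>> send_rows(
  motion=[
    [-0.006,0,0.001,0,0,-0.1,60],
    [-0.022,-0.002,0.005,0,0,-0.5,60],
    [-0.0475,-0.004,0.012,0,0,-1.2,60],
    [-0.08,-0.0065,0.02,0,0,-1.9,60],
    [-0.117,-0.01,0.029,0,0,-2.8,60],
    [-0.158,-0.013,0.039,0,0,-3.8,60],
    [-0.2,-0.0165,0.049,0,0,-4.9,60],
    [-0.2436,-0.02,0.06,0,0,-5.9,60],
    [-0.2846,-0.0234,0.07,0,0,-6.9,60],
    [-0.322,-0.0265,0.079,0,0,-7.8,60],
    [-0.354,-0.029,0.087,0,0,-8.6,60],
    [-0.379,-0.031,0.093,0,0,-9.2,60],
    [-0.396,-0.0326,0.0974,0,0,-9.6,60],
    [-0.4017,-0.0331,0.099,0,0,-9.7,60],
    [-0.4017,-0.0331,0.099,0,0,-9.7,60],
  ],
)

```text
time_s: 14.0
position: [0.5282, 0.1972, 0.3188]
tool_rot: [2.309, -2.129, -0.001]
wrist_force: [-0.4, -0.7, 0.7]
width: 0.596
```

```bash
python3 - <<'E'
from h import *
g=(.5282,.1973,.059)
plan([(g,4.7,60,7),(g,4.7,60,2),(g,4.7,0,5),((.5282,.1973,.16),4.7,0,6)])
E
```

```text
now 14.0 [0.5281 0.1972 0.1598] yaw 4.65 w 0.596 F [-0.4 -0.7  0.7]
20 [[0, 0.0001, 0.0056, 0, 0, 0, 60], [0, 0.0001, 0.02, 0, 0, 0, 60], [-0.0001, 0, 0.0397, 0, 0, 0, 60], [-0.0001, 0, 0.0611, 0, 0, 0, 60], [-0.0001, 0, 0.0808, 0, 0, 0, 60], [-0.0001, -0.0001, 0.0952, 0, 0, -0.1, 60], [-0.0001, -0.0001, 0.1008, 0, 0, -0.1, 60], [-0.0001, -0.0001, 0.1008, 0, 0, -0.1, 60], [-0.0001, -0.0001, 0.1008, 0, 0, -0.1, 60], [-0.0001, -0.0001, 0.1008, 0, 0, -0.1, 0], [-0.0001, -0.0001, 0.1008, 0, 0, -0.1, 0], [-0.0001, -0.0001, 0.1008, 0, 0, -0.1, 0], [-0.0001, -0.0001, 0.1008, 0, 0, -0.1, 0], [-0.0001, -0.0001, 0.1008, 0, 0, -0.1, 0], [-0.0001, -0.0001, 0.0933, 0, 0, -0.1, 0], [-0.0001, 0, 0.0746, 0, 0, -0.1, 0], [-0.0001, 0, 0.0503, 0, 0, -0.1, 0], [-0.0001, 0, 0.026, 0, 0, -0.1, 0], [-0.0001, 0, 0.0073, 0, 0, -0.1, 0], [-0.0001, 0, -0.0002, 0, 0, -0.1, 0]]
```

>>> send_rows(
  motion=[
    [0,0,0.006,0,0,0,60],
    [0,0,0.02,0,0,0,60],
    [0,0,0.04,0,0,0,60],
    [0,0,0.061,0,0,0,60],
    [0,0,0.081,0,0,0,60],
    [0,0,0.095,0,0,0,60],
    [0,0,0.101,0,0,0,60],
    [0,0,0.101,0,0,0,60],
    [0,0,0.101,0,0,0,60],
    [0,0,0.101,0,0,0,0],
    [0,0,0.101,0,0,0,0],
    [0,0,0.101,0,0,0,0],
    [0,0,0.101,0,0,0,0],
    [0,0,0.101,0,0,0,0],
    [0,0,0.093,0,0,0,0],
    [0,0,0.075,0,0,0,0],
    [0,0,0.05,0,0,0,0],
    [0,0,0.026,0,0,0,0],
    [0,0,0.007,0,0,0,0],
    [0,0,-0.005,0,0,0,0],
  ],
)

```text
time_s: 16.5
position: [0.5282, 0.1971, 0.325]
tool_rot: [-2.309, 2.129, 0.0]
wrist_force: [0.2, -0.1, -0.6]
width: 0.296
```

```bash
python3 - <<'E'
from h import *
g=(.4857,-.1239,.17)
plan([((.52,.1,.19),3,0,4),(g,-5.02,0,11),(g,-5.02,0,2)])
E
```

```text
now 16.5 [0.5283 0.1973 0.166 ] yaw 4.64 w 0.296 F [ 0.2 -0.1 -0.6]
17 [[0.0149, 0.0025, -0.0038, 0, 0, 0.3, 0], [0.048, 0.008, -0.012, 0, 0, 0.8, 0], [0.0811, 0.0135, -0.0203, 0, 0, 1.4, 0], [0.0961, 0.016, -0.024, 0, 0, 1.6, 0], [0.1013, 0.0173, -0.0236, 0, 0, 1.8, 0], [0.1153, 0.0206, -0.0223, 0, 0, 2.3, 0], [0.1364, 0.0256, -0.0204, 0, 0, 3.1, 0], [0.1624, 0.0318, -0.0181, 0, 0, 4.1, 0], [0.1913, 0.0386, -0.0155, 0, 0, 5.1, 0], [0.2213, 0.0458, -0.0128, 0, 0, 6.2, 0], [0.2503, 0.0526, -0.0102, 0, 0, 7.3, 0], [0.2763, 0.0588, -0.0079, 0, 0, 8.2, 0], [0.2973, 0.0638, -0.006, 0, 0, 9.0, 0], [0.3114, 0.0671, -0.0047, 0, 0, 9.5, 0], [0.3165, 0.0684, -0.0042, 0, 0, 9.7, 0], [0.3165, 0.0684, -0.0042, 0, 0, 9.7, 0], [0.3165, 0.0684, -0.0042, 0, 0, 9.7, 0]]
```

>>> send_rows(
  motion=[
    [0.006,0.001,-0.003,0,0,0.1,0],
    [0.02,0.004,-0.01,0,0,0.5,0],
    [0.045,0.009,-0.018,0,0,1.2,0],
    [0.075,0.016,-0.022,0,0,2.2,0],
    [0.108,0.023,-0.023,0,0,3.2,0],
    [0.143,0.031,-0.022,0,0,4.3,0],
    [0.178,0.038,-0.019,0,0,5.4,0],
    [0.212,0.046,-0.015,0,0,6.5,0],
    [0.245,0.053,-0.011,0,0,7.5,0],
    [0.274,0.059,-0.008,0,0,8.4,0],
    [0.297,0.064,-0.006,0,0,9.1,0],
    [0.311,0.067,-0.005,0,0,9.5,0],
    [0.3165,0.0684,-0.004,0,0,9.7,0],
    [0.3165,0.0684,-0.004,0,0,9.7,0],
    [0.3165,0.0684,-0.004,0,0,9.7,0],
  ],
)

```text
time_s: 18.38
position: [0.4858, -0.1234, 0.3288]
tool_rot: [-2.121, 2.316, 0.001]
wrist_force: [0.4, 0.4, -1.6]
width: 0.294
```

```bash
python3 - <<'E'
from h import *
# check held scraper: blade extent & height
s=telemetry.state(); M=T('wrist'); im,d=cams.camera('wrist'); save('w4.png',im); P=cloud(d,M)[d>0]
g=np.array(s['position'])-[0,0,.159]; a=(P[:,:2]-g[:2])@EX; b=(P[:,:2]-g[:2])@EY; k=(P[:,2]>.1)&(P[:,2]<g[2]+.02)&(a>.03)&(abs(b)<.05)
print('blade x max',a[k].max(),'grasp z',g[2])
for x in (.05,.07,.09,.11): 
    kk=k&(abs(a-x)<.004); print(x,b[kk].min().round(4),b[kk].max().round(4),np.median(P[kk,2]).round(4))
# scraper pocket in view?
Q=P[(P[:,2]>.031)&(P[:,2]<.041)]; c=np.array([.4857,-.1239]); a=(Q[:,:2]-c)@EX;b=(Q[:,:2]-c)@EY
for x in (-.06,-.045,.06,.1): 
    B=np.sort(b[(abs(a-x)<.003)&(abs(b)<.06)]); gg=np.diff(B); print(x,[(B[j].round(4),B[j+1].round(4)) for j in np.where(gg>.012)[0]])
t=(.4857,-.1239,.033)
plan([(t,-5.02,0,10),(t,-5.02,0,2)])
E
```

```text
blade x max 0.11680926072667704 grasp z 0.1698239374068127
0.05 -0.0131 0.0127 0.171
0.07 -0.0202 0.0199 0.1642
0.09 -0.0283 0.0281 0.1642
0.11 -0.0282 0.028 0.1642
-0.06 []
-0.045 [(np.float64(-0.0418), np.float64(0.0295)), (np.float64(0.0295), np.float64(0.043))]
0.06 [(np.float64(-0.0375), np.float64(0.0381))]
0.1 []
now 18.425 [ 0.4859 -0.1232  0.1698] yaw -5.01 w 0.292 F [-0.2  0.2 -0.7]
12 [[-0.0001, -0.0001, 0.0038, 0, 0.1, 0, 0], [-0.0001, 0, 0.0142, 0, 0.1, 0, 0], [0, 0, 0.0296, 0, 0.1, 0, 0], [0.0001, 0, 0.0482, 0, 0.1, 0, 0], [0.0003, 0, 0.0684, 0, 0.1, 0, 0], [0.0004, 0, 0.0887, 0, 0.1, 0, 0], [0.0005, 0.0001, 0.1073, 0, 0.1, 0, 0], [0.0006, 0.0001, 0.1226, 0, 0.1, 0, 0], [0.0007, 0.0001, 0.133, 0, 0.1, 0, 0], [0.0007, 0.0001, 0.1368, 0, 0.1, 0, 0], [0.0007, 0.0001, 0.1368, 0, 0.1, 0, 0], [0.0007, 0.0001, 0.1368, 0, 0.1, 0, 0]]
```

>>> send_rows(
  motion=[
    [0,0,0.004,0,0,0,0],
    [0,0,0.014,0,0,0,0],
    [0,0,0.03,0,0,0,0],
    [0,0,0.048,0,0,0,0],
    [0.0003,0,0.068,0,0,0,0],
    [0.0004,0,0.089,0,0,0,0],
    [0.0005,0,0.107,0,0,0,0],
    [0.0006,0,0.1226,0,0,0,0],
    [0.0007,0,0.133,0,0,0,0],
    [0.0007,0,0.137,0,0,0,0],
    [0.0007,0,0.1375,0,0,0,0],
    [0.0007,0,0.1375,0,0,0,0],
    [0.0007,0,0.1375,0,0,0,60],
    [0.0007,0,0.1375,0,0,0,60],
    [0.0007,0,0.1375,0,0,0,60],
    [0.0007,0,0.1375,0,0,0,60],
    [0.0007,0,0.13,0,0,0,60],
    [0.0007,0,0.11,0,0,0,60],
    [0.0007,0,0.08,0,0,0,60],
    [0.0007,0,0.04,0,0,0,60],
  ],
)

```text
time_s: 20.92
position: [0.4854, -0.124, 0.2897]
tool_rot: [2.122, -2.316, -0.002]
wrist_force: [1.2, 0.1, 0.5]
width: 0.599
```

```bash
python3 - <<'E'
from h import *
plan([((.46,-.12,.26),-5,60,7),((.46,-.12,.26),-5,60,2)])
E
```

```text
now 20.925 [ 0.4852 -0.1239  0.1307] yaw -5.01 w 0.599 F [1.2 0.1 0.5]
9 [[-0.0002, 0.0016, -0.0072, 0.1, 0, 0, 60], [-0.0005, 0.0053, -0.0256, 0.1, 0, 0, 60], [-0.0008, 0.0103, -0.0509, 0.1, 0, 0, 60], [-0.0012, 0.0157, -0.0784, 0.1, 0, 0, 60], [-0.0015, 0.0207, -0.1037, 0.1, 0, 0, 60], [-0.0018, 0.0244, -0.1221, 0.1, 0, 0, 60], [-0.0019, 0.0258, -0.1293, 0.1, 0, 0, 60], [-0.0019, 0.0258, -0.1293, 0.1, 0, 0, 60], [-0.0019, 0.0258, -0.1293, 0.1, 0, 0, 60]]
```

>>> send_rows(
  motion=[
    [0,0.002,-0.02,0,0,0,60],
    [0,0.006,-0.045,0,0,0,60],
    [-0.001,0.012,-0.07,0,0,0,60],
    [-0.001,0.018,-0.095,0,0,0,60],
    [-0.002,0.023,-0.115,0,0,0,60],
    [-0.002,0.026,-0.127,0,0,0,60],
    [-0.002,0.026,-0.129,0,0,0,60],
    [-0.002,0.026,-0.129,0,0,0,60],
  ],
)

```text
time_s: 21.92
position: [0.4597, -0.1199, 0.4182]
tool_rot: [2.122, -2.316, -0.003]
wrist_force: [1.3, -0.2, -0.6]
width: 0.602
```

```bash
python3 - <<'E'
from h import *
im=seat_check(np.array([.4857,-.1239]),.03,(-.07,-.04,0,.03,.05,.065,.08,.095,.11,.117,.121,.125)); save('w5.png',im)
plan([((.537,.1159,.16),4.5,65,12),((.537,.1159,.16),4.5,65,2)])
E
```

```text
-0.07 z 0.0378 b -0.05 0.0474
-0.04 z 0.0385 b -0.05 0.0474
0 z 0.0382 b -0.0131 0.0121
0.03 z 0.0381 b -0.0497 0.0398
0.05 z 0.0331 b -0.05 0.0428
0.065 z 0.0264 b -0.042 0.0427
0.08 z 0.0263 b -0.0345 0.0427
0.095 z 0.0263 b -0.0493 0.0427
0.11 z 0.0262 b -0.0345 0.0427
0.117 z 0.0264 b -0.0421 0.0426
0.121 z 0.0255 b -0.042 0.0426
0.125 z 0.0228 b -0.0346 0.0426
now 21.975 [ 0.4593 -0.1198  0.2589] yaw -5.01 w 0.602 F [ 0.  -0.3  0. ]
14 [[-0.0048, -0.0007, 0.0019, 0.1, 0, -0.2, 65], [-0.018, -0.0038, 0.0073, 0.1, 0, -0.7, 65], [-0.0378, -0.0085, 0.0155, 0.1, 0, -1.5, 65], [-0.0627, -0.0144, 0.0256, 0.1, 0, -2.5, 65], [-0.0909, -0.0211, 0.0372, 0.1, 0, -3.6, 65], [-0.1208, -0.0281, 0.0495, 0.1, 0, -4.8, 65], [-0.1507, -0.0352, 0.0617, 0.1, 0, -5.9, 65], [-0.179, -0.0418, 0.0733, 0.1, 0, -7.0, 65], [-0.2038, -0.0477, 0.0834, 0.1, 0, -8.0, 65], [-0.2237, -0.0524, 0.0916, 0.1, 0, -8.8, 65], [-0.2368, -0.0555, 0.097, 0.1, 0, -9.3, 65], [-0.2416, -0.0566, 0.0989, 0.1, 0, -9.5, 65], [-0.2416, -0.0566, 0.0989, 0.1, 0, -9.5, 65], [-0.2416, -0.0566, 0.0989, 0.1, 0, -9.5, 65]]
```

View pics/w5.png

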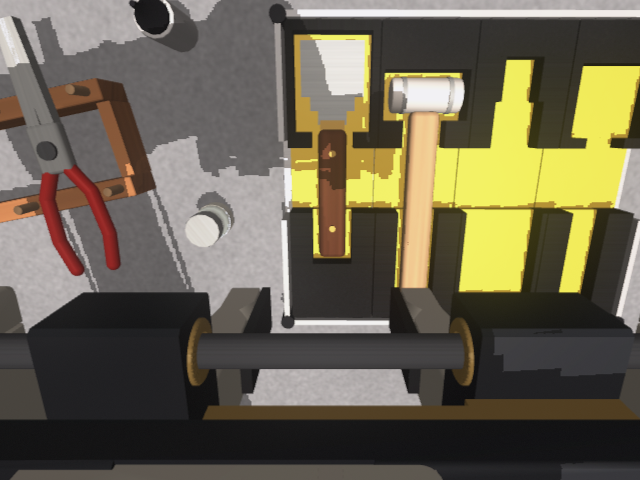

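Scraper is home at (332,190), with the handle top at 38 mm and the blade flat at 26 mm. Next is the snips.

>>> send_rows(
  motion=[
    [-0.005,-0.001,0.002,0,0,-0.2,60],
    [-0.018,-0.004,0.007,0,0,-0.7,60],
    [-0.038,-0.0085,0.0155,0,0,-1.5,60],
    [-0.063,-0.0144,0.0256,0,0,-2.5,60],
    [-0.091,-0.021,0.037,0,0,-3.6,60],
    [-0.121,-0.028,0.0495,0,0,-4.8,60],
    [-0.151,-0.035,0.062,0,0,-5.9,60],
    [-0.179,-0.042,0.073,0,0,-7.0,60],
    [-0.204,-0.0477,0.0834,0,0,-8.0,60],
    [-0.224,-0.0524,0.0916,0,0,-8.8,60],
    [-0.237,-0.0555,0.097,0.1,0,-9.3,60],
    [-0.2416,-0.0566,0.099,0.1,0,-9.4,60],
    [-0.2416,-0.0566,0.099,0.1,0,-9.4,60],
    [-0.2416,-0.0566,0.099,0.1,0,-9.4,60],
  ],
)

```text
time_s: 23.72
position: [0.5369, 0.1154, 0.3193]
tool_rot: [-2.304, 2.135, 0.001]
wrist_force: [0.5, 0.4, 0.3]
width: 0.604
```

```bash
python3 - <<'E'
from h import *
g=(.537,.1159,.058)
plan([(g,4.4,60,7),(g,4.4,60,2),(g,4.4,0,5),((.537,.1159,.17),4.4,0,6)])
E
```

```text
now 23.725 [0.5369 0.1155 0.1603] yaw 4.35 w 0.604 F [0.5 0.4 0.3]
20 [[-0.0002, 0, 0.0057, 0, 0.1, 0, 60], [-0.0002, 0, 0.0203, 0, 0.1, 0, 60], [-0.0003, 0, 0.0403, 0, 0.1, 0, 60], [-0.0003, -0.0001, 0.062, 0, 0.1, 0, 60], [-0.0004, -0.0001, 0.082, 0, 0.1, 0, 60], [-0.0004, -0.0001, 0.0966, 0, 0.1, -0.1, 60], [-0.0004, -0.0001, 0.1023, 0, 0.1, -0.1, 60], [-0.0004, -0.0001, 0.1023, 0, 0.1, -0.1, 60], [-0.0004, -0.0001, 0.1023, 0, 0.1, -0.1, 60], [-0.0004, -0.0001, 0.1023, 0, 0.1, -0.1, 0], [-0.0004, -0.0001, 0.1023, 0, 0.1, -0.1, 0], [-0.0004, -0.0001, 0.1023, 0, 0.1, -0.1, 0], [-0.0004, -0.0001, 0.1023, 0, 0.1, -0.1, 0], [-0.0004, -0.0001, 0.1023, 0, 0.1, -0.1, 0], [-0.0004, -0.0001, 0.094, 0, 0.1, -0.1, 0], [-0.0004, -0.0001, 0.0733, 0, 0.1, -0.1, 0], [-0.0005, -0.0001, 0.0463, 0, 0.1, -0.1, 0], [-0.0005, -0.0001, 0.0193, 0, 0.1, -0.1, 0], [-0.0005, -0.0001, -0.0014, 0, 0.1, -0.1, 0], [-0.0005, -0.0001, -0.0097, 0, 0.1, -0.1, 0]]
```

>>> send_rows(
  motion=[
    [0,0,0.006,0,0,0,60],
    [0,0,0.02,0,0,0,60],
    [-0.0003,0,0.04,0,0,0,60],
    [-0.0003,0,0.062,0,0,0,60],
    [-0.0004,0,0.082,0,0,0,60],
    [-0.0004,0,0.097,0,0,0,60],
    [-0.0004,0,0.1023,0,0,0,60],
    [-0.0004,0,0.1023,0,0,0,60],
    [-0.0004,0,0.1023,0,0,0,60],
    [-0.0004,0,0.1023,0,0,0,0],
    [-0.0004,0,0.1023,0,0,0,0],
    [-0.0004,0,0.1023,0,0,0,0],
    [-0.0004,0,0.1023,0,0,0,0],
    [-0.0004,0,0.1023,0,0,0,0],
    [-0.0004,0,0.094,0,0,0,0],
    [-0.0004,0,0.073,0,0,0,0],
    [-0.0004,0,0.046,0,0,0,0],
    [-0.0004,0,0.019,0,0,0,0],
    [-0.0004,0,-0.001,0,0,0,0],
    [-0.0004,0,-0.01,0,0,0,0],
  ],
)

```text
time_s: 26.22
position: [0.5368, 0.1158, 0.3304]
tool_rot: [-2.303, 2.134, 0.001]
wrist_force: [0.7, 0.5, -3.6]
width: 0.317
```

```bash
python3 - <<'E'
from h import *
g=(.4714,-.2873,.17)
plan([(g,-5.02,0,16),(g,-5.02,0,2)])
E
```

```text
now 26.225 [0.5369 0.1161 0.1714] yaw 4.34 w 0.317 F [ 0.7  0.5 -3.6]
18 [[0.0042, 0.0009, 0, -0.1, 0.1, 0.1, 0], [0.0168, 0.004, 0, -0.1, 0.1, 0.4, 0], [0.0364, 0.0087, 0.0001, -0.1, 0.1, 0.9, 0], [0.0618, 0.0148, 0.0001, -0.1, 0.1, 1.5, 0], [0.0919, 0.0221, 0.0001, -0.1, 0.1, 2.2, 0], [0.1254, 0.0302, 0.0002, -0.1, 0.1, 3.0, 0], [0.1613, 0.0388, 0.0003, -0.1, 0.1, 3.8, 0], [0.1984, 0.0478, 0.0003, 0, 0.1, 4.7, 0], [0.2354, 0.0567, 0.0004, 0, 0.1, 5.6, 0], [0.2713, 0.0654, 0.0004, 0, 0.1, 6.4, 0], [0.3048, 0.0735, 0.0005, 0, 0.1, 7.2, 0], [0.3349, 0.0807, 0.0005, 0, 0.1, 7.9, 0], [0.3603, 0.0869, 0.0006, 0, 0.1, 8.5, 0], [0.3799, 0.0916, 0.0006, 0, 0.1, 9.0, 0], [0.3925, 0.0947, 0.0006, 0, 0.1, 9.3, 0], [0.397, 0.0957, 0.0006, 0, 0.1, 9.4, 0], [0.397, 0.0957, 0.0006, 0, 0.1, 9.4, 0], [0.397, 0.0957, 0.0006, 0, 0.1, 9.4, 0]]
```

>>> send_rows(
  motion=[
    [0.004,0.001,0,0,0,0.1,0],
    [0.017,0.004,0,0,0,0.4,0],
    [0.036,0.009,0,0,0,0.9,0],
    [0.062,0.015,0,0,0,1.5,0],
    [0.092,0.022,0,0,0,2.2,0],
    [0.125,0.03,0,0,0,3.0,0],
    [0.161,0.039,0,0,0,3.8,0],
    [0.198,0.048,0,0,0,4.7,0],
    [0.235,0.057,0,0,0,5.6,0],
    [0.271,0.065,0,0,0,6.4,0],
    [0.305,0.0735,0,0,0,7.2,0],
    [0.335,0.081,0,0,0,7.9,0],
    [0.36,0.087,0,0,0,8.5,0],
    [0.38,0.0916,0,0,0,9.0,0],
    [0.3925,0.0947,0.0006,0,0,9.3,0],
    [0.397,0.0957,0.0006,0,0,9.4,0],
    [0.397,0.0957,0.0006,0,0,9.4,0],
    [0.397,0.0957,0.0006,0,0,9.4,0],
  ],
)

```text
time_s: 28.48
position: [0.4715, -0.2868, 0.329]
tool_rot: [-2.121, 2.315, 0.001]
wrist_force: [-0.3, -0.6, -3.0]
width: 0.318
```

```bash
python3 - <<'E'
from h import *
s=telemetry.state(); M=T('wrist'); im,d=cams.camera('wrist'); save('w6.png',im); P=cloud(d,M)[d>0]
g=np.array(s['position'])-[0,0,.159]; a=(P[:,:2]-g[:2])@EX; b=(P[:,:2]-g[:2])@EY; k=(P[:,2]>.1)&(P[:,2]<g[2]+.02)&(a>-.03)&(abs(b)<.04)
print('tip',a[k].max(),'grasp',g)
for x in (.02,.04,.06,.08,.09,.1): 
    kk=k&(abs(a-x)<.003)&(abs(b)<.02)
    if kk.any(): print(x,b[kk].min().round(4),b[kk].max().round(4),((b[kk].min()+b[kk].max())/2).round(4),np.median(P[kk,2]).round(4))
Q=P[(P[:,2]>.031)&(P[:,2]<.041)]; c=np.array([.4642,-.3689]); a=(Q[:,:2]-c)@EX;b=(Q[:,:2]-c)@EY
for x in (-.06,-.045,.055,.06,.08,.09): 
    B=np.sort(b[(abs(a-x)<.003)&(abs(b)<.06)]); gg=np.diff(B); print(x,[(B[j].round(4),B[j+1].round(4)) for j in np.where(gg>.012)[0]])
t=(.4714,-.2873,.031)
plan([(t,-5.02,0,10),(t,-5.02,0,2)])
E
```

```text
tip 0.10268204660486734 grasp [ 0.47151545 -0.28684967  0.17002547]
0.02 -0.014 0.014 -0.0 0.1679
0.04 -0.0109 0.0107 -0.0001 0.167
0.06 -0.0098 0.01 0.0001 0.1669
0.08 -0.0091 0.0092 0.0 0.167
0.09 -0.0085 0.0086 0.0001 0.1669
0.1 -0.008 0.0081 0.0 0.1669
-0.06 []
-0.045 [(np.float64(-0.0166), np.float64(0.0176))]
0.055 [(np.float64(-0.0317), np.float64(0.0317))]
0.06 [(np.float64(-0.0317), np.float64(0.032))]
0.08 [(np.float64(-0.0314), np.float64(0.0316))]
0.09 [(np.float64(-0.0316), np.float64(0.0314))]
now 28.525 [ 0.4717 -0.2865  0.1701] yaw -5.01 w 0.319 F [ 1.4 -0.2 -3.9]
12 [[-0.0003, -0.0001, 0.0039, 0, 0.1, 0, 0], [-0.0002, -0.0001, 0.0145, 0, 0.1, 0, 0], [-0.0001, 0, 0.03, 0, 0.1, 0, 0], [0.0001, 0, 0.049, 0, 0.1, 0, 0], [0.0002, 0.0001, 0.0695, 0, 0.1, 0, 0], [0.0004, 0.0001, 0.0901, 0, 0.1, 0, 0], [0.0005, 0.0001, 0.109, 0, 0.1, 0, 0], [0.0007, 0.0002, 0.1246, 0, 0.1, 0, 0], [0.0007, 0.0002, 0.1352, 0, 0.1, 0, 0], [0.0008, 0.0002, 0.1391, 0, 0.1, 0, 0], [0.0008, 0.0002, 0.1391, 0, 0.1, 0, 0], [0.0008, 0.0002, 0.1391, 0, 0.1, 0, 0]]
```

View pics/w6.png

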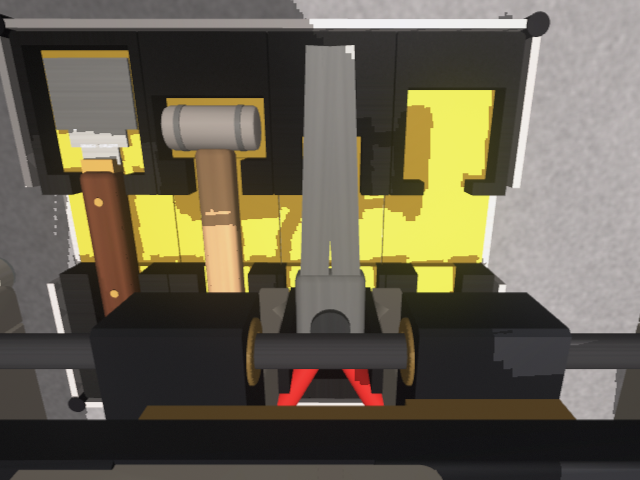

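>>> send_rows(
  motion=[
    [0,0,0.004,0,0,0,0],
    [0,0,0.0145,0,0,0,0],
    [0,0,0.03,0,0,0,0],
    [0.0001,0,0.049,0,0,0,0],
    [0.0002,0,0.069,0,0,0,0],
    [0.0004,0,0.089,0,0,0,0],
    [0.0005,0,0.108,0,0,0,0],
    [0.0007,0,0.123,0,0,0,0],
    [0.0008,0,0.134,0,0,0,0],
    [0.0008,0,0.138,0,0,0,0],
    [0.0008,0,0.138,0,0,0,0],
    [0.0008,0,0.138,0,0,0,0],
    [0.0008,0,0.138,0,0,0,60],
    [0.0008,0,0.138,0,0,0,60],
    [0.0008,0,0.138,0,0,0,60],
    [0.0008,0,0.138,0,0,0,60],
    [0.0008,0,0.13,0,0,0,60],
    [0.0008,0,0.11,0,0,0,60],
    [0.0008,0,0.08,0,0,0,60],
    [0.0008,0,0.04,0,0,0,60],
  ],
)

```text
time_s: 31.02
position: [0.4712, -0.2874, 0.2899]
tool_rot: [-2.121, 2.316, 0.003]
wrist_force: [0.8, 0.9, -0.0]
width: 0.601
```

```bash
python3 - <<'E'
from h import *
plan([((.45,-.28,.26),-5,60,7),((.45,-.28,.26),-5,60,2)])
E
```

```text
now 31.025 [ 0.4711 -0.2871  0.1309] yaw -5.01 w 0.601 F [ 0.8  0.9 -0. ]
9 [[-0.0006, 0.0013, -0.0072, 0, 0.1, 0, 60], [-0.0014, 0.0044, -0.0256, 0, 0.1, 0, 60], [-0.0025, 0.0087, -0.0508, 0, 0.1, 0, 60], [-0.0037, 0.0133, -0.0783, 0, 0.1, 0, 60], [-0.0047, 0.0175, -0.1035, 0, 0.1, 0, 60], [-0.0055, 0.0207, -0.1219, 0, 0.1, 0, 60], [-0.0058, 0.0219, -0.1291, 0, 0.1, 0, 60], [-0.0058, 0.0219, -0.1291, 0, 0.1, 0, 60], [-0.0058, 0.0219, -0.1291, 0, 0.1, 0, 60]]
```

>>> send_rows(
  motion=[
    [-0.001,0.002,-0.02,0,0,0,60],
    [-0.002,0.006,-0.045,0,0,0,60],
    [-0.003,0.01,-0.07,0,0,0,60],
    [-0.004,0.015,-0.095,0,0,0,60],
    [-0.005,0.019,-0.115,0,0,0,60],
    [-0.006,0.022,-0.127,0,0,0,60],
    [-0.006,0.022,-0.129,0,0,0,60],
    [-0.006,0.022,-0.129,0,0,0,60],
  ],
)

```text
time_s: 32.02
position: [0.4498, -0.2797, 0.4184]
tool_rot: [-2.121, 2.316, 0.004]
wrist_force: [0.4, 0.6, -0.3]
width: 0.602
```

```bash
python3 - <<'E'
from h import *
im=seat_check(np.array([.4714,-.2873]),.03,(-.02,-.01,.01,.03,.05,.07,.09,.1)); save('w7.png',im)
plan([((.509,.355,.17),5.8,60,18),((.509,.355,.17),5.8,60,2)])
E
```

```text
-0.02 z 0.0288 b -0.0179 0.0171
-0.01 z 0.0303 b -0.0137 0.0131
0.01 z 0.0303 b -0.0134 0.013
0.03 z 0.0278 b -0.0214 0.0111
0.05 z 0.0282 b -0.0421 0.0412
0.07 z 0.0282 b -0.042 0.0413
0.09 z 0.0281 b -0.0422 0.0412
0.1 z 0.0281 b -0.0421 0.0411
now 32.075 [ 0.4495 -0.2793  0.2591] yaw -5.02 w 0.603 F [-1.1 -0.4 -0.5]
20 [[-0.0061, 0.0003, 0.0008, 0.1, 0.1, -0.1, 60], [-0.0222, 0.0002, 0.0031, 0.1, 0.1, -0.4, 60], [-0.0476, 0, 0.0067, 0.1, 0.1, -0.8, 60], [-0.0808, -0.0002, 0.0114, 0.1, 0.1, -1.4, 60], [-0.1205, -0.0004, 0.0171, 0.1, 0.1, -2.0, 60], [-0.1655, -0.0007, 0.0235, 0.1, 0.1, -2.8, 60], [-0.2144, -0.001, 0.0305, 0.1, 0.1, -3.6, 60], [-0.266, -0.0013, 0.0378, 0.1, 0.1, -4.5, 60], [-0.3188, -0.0016, 0.0453, 0.1, 0.1, -5.4, 60], [-0.3717, -0.002, 0.0529, 0.1, 0.2, -6.3, 60], [-0.4232, -0.0023, 0.0602, 0.1, 0.2, -7.2, 60], [-0.4722, -0.0026, 0.0672, 0.1, 0.2, -8.0, 60], [-0.5171, -0.0029, 0.0736, 0.1, 0.2, -8.8, 60], [-0.5569, -0.0031, 0.0792, 0.1, 0.2, -9.5, 60], [-0.5901, -0.0033, 0.084, 0.1, 0.2, -10.0, 60], [-0.6154, -0.0035, 0.0876, 0.1, 0.2, -10.4, 60], [-0.6316, -0.0036, 0.0899, 0.1, 0.2, -10.7, 60], [-0.6373, -0.0036, 0.0907, 0.1, 0.2, -10.8, 60], [-0.6373, -0.0036, 0.0907, 0.1, 0.2, -10.8, 60], [-0.6373, -0.0036, 0.0907, 0.1, 0.2, -10.8, 60]]
```

View pics/w7.png

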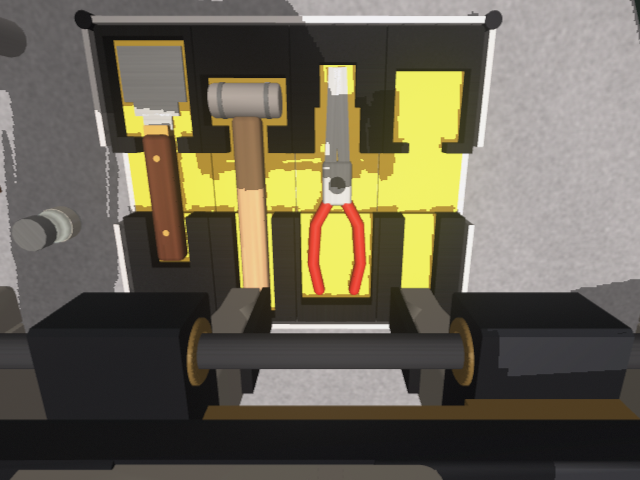

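Snips home at (337,185), with the joint top at 30 mm. Spanner next.

>>> send_rows(
  motion=[
    [-0.006,0,0.001,0,0,-0.1,60],
    [-0.022,0,0.003,0,0,-0.4,60],
    [-0.0476,0,0.007,0,0,-0.8,60],
    [-0.081,0,0.011,0,0,-1.4,60],
    [-0.1205,0,0.017,0,0,-2.0,60],
    [-0.1655,-0.0007,0.0235,0,0,-2.8,60],
    [-0.214,-0.001,0.03,0,0,-3.6,60],
    [-0.266,-0.001,0.038,0,0,-4.5,60],
    [-0.319,-0.0016,0.045,0,0,-5.4,60],
    [-0.372,-0.002,0.053,0,0,-6.3,60],
    [-0.423,-0.002,0.06,0,0,-7.2,60],
    [-0.472,-0.0026,0.067,0,0,-8.0,60],
    [-0.517,-0.003,0.0736,0,0,-8.8,60],
    [-0.557,-0.003,0.079,0,0,-9.5,60],
    [-0.59,-0.0033,0.084,0.1,0.1,-10.0,60],
    [-0.6154,-0.0035,0.0876,0.1,0.1,-10.4,60],
    [-0.6316,-0.0036,0.09,0.1,0.2,-10.7,60],
    [-0.6373,-0.0036,0.0907,0.1,0.2,-10.8,60],
    [-0.6373,-0.0036,0.0907,0.1,0.2,-10.8,60],
    [-0.6373,-0.0036,0.0907,0.1,0.2,-10.8,60],
  ],
)

```text
time_s: 34.58
position: [0.5091, 0.3542, 0.3293]
tool_rot: [2.329, -2.107, 0.001]
wrist_force: [0.3, -0.6, 0.3]
width: 0.602
```

```bash
python3 - <<'E'
from h import *
g=(.509,.355,.058)
plan([(g,5.8,60,7),(g,5.8,60,2),(g,5.8,0,5),((.509,.355,.17),5.8,0,6)])
E
```

```text
now 34.575 [0.5091 0.3541 0.1703] yaw 5.73 w 0.602 F [ 0.3 -0.6  0.3]
20 [[0, 0, 0.0062, 0, 0, 0, 60], [-0.0001, 0, 0.0223, 0, 0, 0, 60], [-0.0003, 0, 0.0442, 0, 0, 0, 60], [-0.0005, 0, 0.0681, 0, 0, 0, 60], [-0.0007, 0, 0.09, 0, 0, -0.1, 60], [-0.0008, 0, 0.1061, 0, 0, -0.1, 60], [-0.0009, 0, 0.1123, 0, 0, -0.1, 60], [-0.0009, 0, 0.1123, 0, 0, -0.1, 60], [-0.0009, 0, 0.1123, 0, 0, -0.1, 60], [-0.0009, 0, 0.1123, 0, 0, -0.1, 0], [-0.0009, 0, 0.1123, 0, 0, -0.1, 0], [-0.0009, 0, 0.1123, 0, 0, -0.1, 0], [-0.0009, 0, 0.1123, 0, 0, -0.1, 0], [-0.0009, 0, 0.1123, 0, 0, -0.1, 0], [-0.0009, 0, 0.104, 0, 0, -0.1, 0], [-0.0009, 0, 0.0832, 0, 0, -0.1, 0], [-0.0008, 0, 0.0563, 0, 0, -0.1, 0], [-0.0008, 0, 0.0293, 0, 0, -0.1, 0], [-0.0008, 0, 0.0086, 0, 0, -0.1, 0], [-0.0008, 0, 0.0003, 0, 0, -0.1, 0]]
```

>>> send_rows(
  motion=[
    [0,0,0.006,0,0,0,60],
    [0,0,0.022,0,0,0,60],
    [0,0,0.044,0,0,0,60],
    [-0.0005,0,0.068,0,0,0,60],
    [-0.0007,0,0.09,0,0,0,60],
    [-0.0009,0,0.106,0,0,0,60],
    [-0.0009,0,0.1123,0,0,0,60],
    [-0.0009,0,0.1123,0,0,0,60],
    [-0.0009,0,0.1123,0,0,0,60],
    [-0.0009,0,0.1123,0,0,0,0],
    [-0.0009,0,0.1123,0,0,0,0],
    [-0.0009,0,0.1123,0,0,0,0],
    [-0.0009,0,0.1123,0,0,0,0],
    [-0.0009,0,0.1123,0,0,0,0],
    [-0.0009,0,0.1123,0,0,0,0],
    [-0.0009,0,0.104,0,0,0,0],
    [-0.0009,0,0.083,0,0,0,0],
    [-0.0009,0,0.056,0,0,0,0],
    [-0.0009,0,0.029,0,0,0,0],
    [-0.0009,0,0.005,0,0,0,0],
  ],
)

```text
time_s: 37.08
position: [0.5088, 0.3549, 0.3254]
tool_rot: [2.329, -2.107, 0.001]
wrist_force: [0.1, -0.5, -3.0]
width: 0.248
```

```bash
python3 - <<'E'
from h import *
g=(.4642,-.3689,.17)
plan([(g,-5.02,0,18),(g,-5.02,0,2)])
E
```

```text
now 37.075 [0.5088 0.3548 0.1664] yaw 5.72 w 0.248 F [ 0.1 -0.5 -3. ]
20 [[0.0065, 0.0011, 0, 0, 0, 0.1, 0], [0.0247, 0.004, -0.0001, 0, 0, 0.4, 0], [0.0531, 0.0087, -0.0002, 0, 0, 0.8, 0], [0.0904, 0.0147, -0.0004, 0, 0, 1.4, 0], [0.1351, 0.022, -0.0006, 0, 0, 2.0, 0], [0.1856, 0.0302, -0.0008, 0, 0, 2.8, 0], [0.2406, 0.0392, -0.001, 0, 0, 3.6, 0], [0.2985, 0.0486, -0.0013, 0, 0, 4.5, 0], [0.3579, 0.0583, -0.0015, 0, 0, 5.4, 0], [0.4173, 0.068, -0.0018, 0, 0, 6.3, 0], [0.4752, 0.0774, -0.0021, 0, 0, 7.1, 0], [0.5302, 0.0864, -0.0023, 0, 0, 8.0, 0], [0.5807, 0.0946, -0.0025, 0, 0, 8.7, 0], [0.6254, 0.1019, -0.0027, 0, 0, 9.4, 0], [0.6627, 0.1079, -0.0029, 0, 0, 9.9, 0], [0.6912, 0.1126, -0.003, 0, 0, 10.4, 0], [0.7093, 0.1155, -0.0031, 0, 0, 10.6, 0], [0.7157, 0.1166, -0.0031, 0, 0, 10.7, 0], [0.7157, 0.1166, -0.0031, 0, 0, 10.7, 0], [0.7157, 0.1166, -0.0031, 0, 0, 10.7, 0]]
```

>>> send_rows(
  motion=[
    [0.0065,0.001,-0.002,0,0,0.1,0],
    [0.025,0.004,-0.005,0,0,0.4,0],
    [0.053,0.009,-0.008,0,0,0.8,0],
    [0.09,0.015,-0.01,0,0,1.4,0],
    [0.135,0.022,-0.012,0,0,2.0,0],
    [0.185,0.03,-0.014,0,0,2.8,0],
    [0.24,0.039,-0.015,0,0,3.6,0],
    [0.298,0.0486,-0.015,0,0,4.5,0],
    [0.357,0.058,-0.015,0,0,5.4,0],
    [0.416,0.068,-0.014,0,0,6.3,0],
    [0.475,0.077,-0.012,0,0,7.1,0],
    [0.53,0.086,-0.01,0,0,8.0,0],
    [0.58,0.095,-0.008,0,0,8.7,0],
    [0.625,0.102,-0.006,0,0,9.4,0],
    [0.663,0.108,-0.004,0,0,9.9,0],
    [0.691,0.1126,-0.003,0,0,10.4,0],
    [0.709,0.1155,-0.003,0,0,10.6,0],
    [0.7157,0.1166,-0.003,0,0,10.7,0],
    [0.7157,0.1166,-0.003,0,0,10.7,0],
    [0.7157,0.1166,-0.003,0,0,10.7,0],
  ],
)

```text
time_s: 39.58
position: [0.4642, -0.3681, 0.329]
tool_rot: [2.124, -2.315, 0.001]
wrist_force: [-0.3, 0.1, -1.8]
width: 0.25
```

```bash
python3 - <<'E'
from h import *
s=telemetry.state(); M=T('wrist'); im,d=cams.camera('wrist'); save('w8.png',im); P=cloud(d,M)[d>0]
g=np.array(s['position'])-[0,0,.159]; a=(P[:,:2]-g[:2])@EX; b=(P[:,:2]-g[:2])@EY; k=(P[:,2]>.1)&(P[:,2]<g[2]+.02)&(a>-.03)&(abs(b)<.04)
print('tip',a[k].max(),'grasp',g)
for x in (.02,.03,.04,.055,.07,.085): 
    kk=k&(abs(a-x)<.003)&(abs(b)<.03)
    if kk.any(): print(x,b[kk].min().round(4),b[kk].max().round(4),np.median(P[kk,2]).round(4))
t=(.4642,-.3689,.0325)
plan([(t,-5.02,0,10),(t,-5.02,0,2)])
E
```

```text
tip 0.09560096687335658 grasp [ 0.46419708 -0.36810726  0.16999615]
0.02 -0.0114 0.0104 0.169
0.03 -0.0111 0.0106 0.1688
0.04 -0.0113 0.0104 0.1689
0.055 -0.0263 0.0197 0.1713
0.07 -0.0262 0.0198 0.1704
0.085 -0.0264 0.0198 0.1704
now 39.625 [ 0.4643 -0.3682  0.1701] yaw -4.91 w 0.252 F [ 1.3  0.6 -2.2]
12 [[0.0001, 0, 0.0039, 0, 0, 0, 0], [0.0002, 0, 0.0143, 0, 0, 0, 0], [0.0002, 0, 0.0297, 0, 0, 0, 0], [0.0003, 0, 0.0484, 0, 0, 0, 0], [0.0004, 0, 0.0688, 0, 0, 0.1, 0], [0.0005, 0, 0.0891, 0, 0, 0.1, 0], [0.0006, 0, 0.1079, 0, 0, 0.1, 0], [0.0007, 0, 0.1233, 0, 0, 0.1, 0], [0.0007, 0, 0.1337, 0, 0, 0.1, 0], [0.0007, 0, 0.1376, 0, 0, 0.1, 0], [0.0007, 0, 0.1376, 0, 0, 0.1, 0], [0.0007, 0, 0.1376, 0, 0, 0.1, 0]]
```

View pics/w8.png

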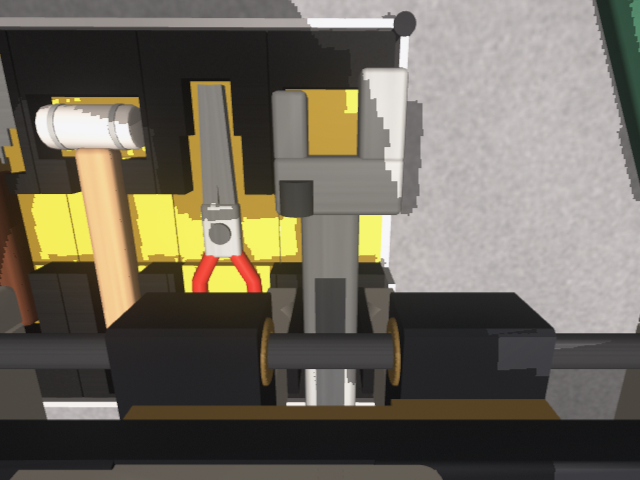

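The spanner is held straight, head at (340,145) directly over its hole. Lowering and releasing.

>>> send_rows(
  motion=[
    [0,0,0.004,0,0,0,0],
    [0,0,0.0145,0,0,0,0],
    [0,0,0.03,0,0,0,0],
    [0.0003,0,0.049,0,0,0,0],
    [0.0004,0,0.069,0,0,0.1,0],
    [0.0005,0,0.089,0,0,0.1,0],
    [0.0006,0,0.108,0,0,0.1,0],
    [0.0007,0,0.123,0,0,0.1,0],
    [0.0007,0,0.134,0,0,0.1,0],
    [0.0007,0,0.1382,0,0,0.1,0],
    [0.0007,0,0.1382,0,0,0.1,0],
    [0.0007,0,0.1382,0,0,0.1,0],
    [0.0007,0,0.1382,0,0,0.1,60],
    [0.0007,0,0.1382,0,0,0.1,60],
    [0.0007,0,0.1382,0,0,0.1,60],
    [0.0007,0,0.1382,0,0,0.1,60],
    [0.0007,0,0.13,0,0,0.1,60],
    [0.0007,0,0.11,0,0,0.1,60],
    [0.0007,0,0.08,0,0,0.1,60],
    [0.0007,0,0.04,0,0,0.1,60],
  ],
)

```text
time_s: 42.12
position: [0.4639, -0.3687, 0.2899]
tool_rot: [2.121, -2.316, -0.001]
wrist_force: [1.3, 0.1, -0.2]
width: 0.599
```

>>> send_rows(
  motion=[
    [-0.01,0.004,-0.02,0,0,0,60],
    [-0.025,0.008,-0.045,0,0,0,60],
    [-0.045,0.012,-0.075,0,0,0,60],
    [-0.065,0.016,-0.105,0,0,0,60],
    [-0.085,0.02,-0.13,0,0,0,60],
    [-0.095,0.022,-0.145,0,0,0,60],
    [-0.1,0.022,-0.15,0,0,0,60],
    [-0.1,0.022,-0.15,0,0,0,60],
  ],
)

```text
time_s: 43.12
position: [0.451, -0.2671, 0.4395]
tool_rot: [2.122, -2.316, -0.002]
wrist_force: [0.0, 0.0, 0.2]
width: 0.6
```

```bash
python3 - <<'E'
from h import *
print(telemetry.state()['time_s'],telemetry.state()['wrist_force'])
for n,c,xs in (('spanner',(.4642,-.3689),(-.02,0,.02,.04,.055,.065)),('snips',(.4714,-.2873),(-.01,.01,.06,.09)),('mallet',(.4786,-.2056),(-.04,0,.04,.075)),('scraper',(.4857,-.1239),(-.02,.03,.09,.11))):
    print(n); im=seat_check(np.array(c),.03,xs)
save('w9.png',im)
im,d=cams.camera('scene'); save('scene2.png',im); M=T('scene')
for n in ['rivet_jar_center','oil_tin_center']: print(n,[(np.round(w(M,r['position']),3).tolist(),round(r['score'],2)) for r in cams.mark_of('scene',n)[:2]])
E
```

```text
43.125 [3.93754429e-03 1.25977792e-04 2.24504999e-01]
spanner
-0.02 z 0.0306 b -0.0107 0.0104
0 z 0.0304 b -0.0112 0.0101
0.02 z 0.0304 b -0.0116 0.0102
0.04 z 0.0299 b -0.044 0.0482
0.055 z 0.0323 b -0.0446 0.0492
0.065 z 0.0318 b -0.0441 0.0496
snips
-0.01 z 0.0305 b -0.0144 0.013
0.01 z 0.0301 b -0.0138 0.0131
0.06 z 0.0281 b -0.0421 0.0411
0.09 z 0.028 b -0.0422 0.0078
mallet
-0.04 z 0.0382 b -0.0459 0.0497
0 z 0.0382 b -0.013 0.0117
0.04 z 0.0382 b -0.0499 0.0499
0.075 z 0.0428 b -0.0314 0.0302
scraper
-0.02 z 0.0381 b -0.0134 0.0114
0.03 z 0.0382 b -0.0496 0.0396
0.09 z 0.0264 b -0.0459 0.0431
0.11 z 0.0263 b -0.0285 0.034
rivet_jar_center [([0.452, -0.003, 0.029], 0.59)]
oil_tin_center [([0.629, -0.004, 0.05], 0.81)]
```

View pics/w9.png

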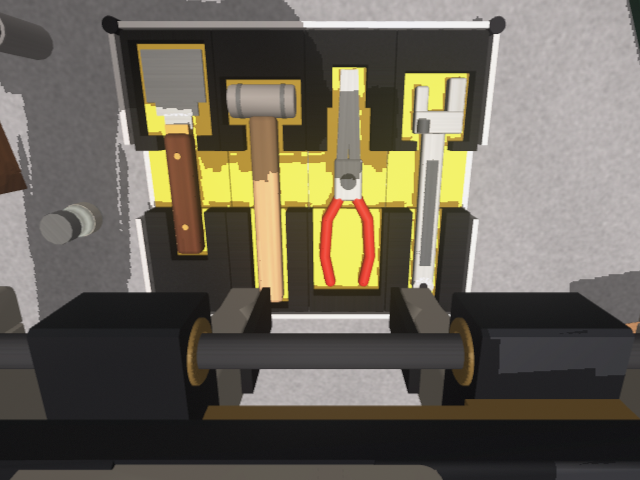

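View pics/scene2.png

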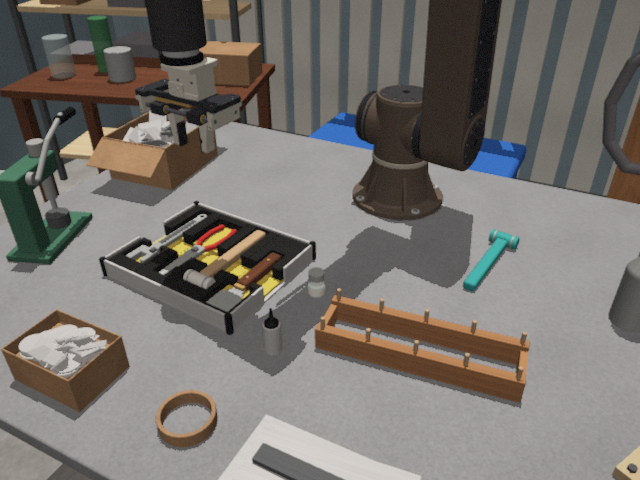

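The wrist view shows all four tools lying flat in their own cut-outs: scraper (183,170), mallet (262,180), snips (348,180), spanner (430,170). The scene view shows the rest empty, with jar, tin and turquoise mallet where they were. Handing in.

```bash
python3 -c "
from bench import order; print(order.sign_off())"
```

```text
the job is handed in; nothing more can be done
None
```

I packed the mallet, scraper, snips and spanner, in that order, each into its own cut-out with the head at the head end. All four are released and the job is handed in at about 43 s.

- **Seating:** Last depth checks put the top faces where seated tools should be:

| Tool | Measured top | Expected when home |
|---|---|---|
| Mallet and scraper handles | 38 mm | 38 mm |
| Snips joint | 30 mm | 30 mm |
| Spanner handle | 30 mm | 30 mm |
| Spanner head | 32 mm | 32 mm |

- **Left alone:** The rivet jar and oil tin are still where they were first seen, within the few millimetres the cameras can resolve. The turquoise mallet was not touched.
- **Arm:** It stands clear above the tray, touching nothing. The wrist force readings stayed under 5 N, though they were only taken at the ends of moves.

No check failed or disagreed. The sign-off gave no verdict.

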